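Re-shelve a row of ink and paint containers in reverse order

TASK

Move the three containers from the light board with the cork pads to the dark rack with the steel hoops, one to each place, in reverse order: as seen from the robot, the one that stands leftmost on the board goes to the rightmost place of the rack, the middle one to the middle place and the rightmost one to the leftmost place. Stand each one upright in the middle of its place on the rack, and never let any of them tip over on the way.

Things in the scene. Friction and masses are not known exactly. Their poses are not given: they have to be found in the camera images.
- vial_centre (a point): tiny round clear-glass bottle with a cork stopper: 31 mm across, 43 mm tall, the smallest of the three; its round body is the lower 35 mm. This point is its centre, 21.5 mm above its underside; z is up. Starts standing in the middle of its own cork pad.
- jar_centre (a point): round straight-sided glass jar with a wide cream lid as broad as itself: 50 mm across, 75 mm tall, glass the lower 62 mm. This point is its centre, 37.5 mm above its underside; z is up. Starts standing in the middle of its own cork pad.
- bottle_centre (a point): square glass bottle with a narrow round white cap, the tallest of the three: 46 by 45 mm, 88 mm tall; its flat sides are the lower 56 mm, the cap is 30 mm across. This point is its centre, 44 mm above its underside; its x and y axes are square to the flat sides, which stand within 0.15 rad of square to the board; z is up. Starts standing in the middle of its own cork pad.
- board: light wooden board, 255 x 64 mm, fixed, with a cheek 26 mm high at each end and three cork pads in a row, on which the containers start. Origin under its middle on the desk; y runs along the row to the left as seen from the robot, x away from the robot. Pads at y = -75, 0 and +75 mm; pad tops 17 mm up. (Beware: the desk lamp's pole stands at world x 0.38, y -0.53 m, 0.57 m high)
- hoop_rack: dark wooden rack, 255 x 64 mm, fixed; four upright wire hoops (44 mm across the rack, tops 44 mm above the desk) part three places, each 71 mm wide, open to front and back, with an inlaid disc. Origin under its middle on the desk; y along the row to the left as seen from the robot, x away. Place centres at x = 0, y = -75, 0 and +75 mm; floor 17 mm above the desk
- pad_vial: square cork pad, 56 x 56 x 5 mm, fixed on the light board under the corked vial at the start (the three pads look alike; it shows at which place of the row that container stood). Origin under its middle, 12 mm above the desk
- pad_jar: square cork pad, 56 x 56 x 5 mm, fixed on the light board under the wide-lidded jar at the start (the three pads look alike; it shows at which place of the row that container stood). Origin under its middle, 12 mm above the desk
- pad_bottle: square cork pad, 56 x 56 x 5 mm, fixed on the light board under the square bottle at the start (the three pads look alike; it shows at which place of the row that container stood). Origin under its middle, 12 mm above the desk
Mind the look-alikes: they are no part of the job. What is shaped like the part that bears jar_centre but pink is not meant.

How it is judged:
By the outcome, as a careful person would: the job done as asked, in the order asked, and still so for the second after the job is handed in, with the robot touching nothing.
It also fails if it takes over 90 s, if anything falls off the work surface, if the arm or the gripper's body presses on something with over 40 N, if the wrist force passes 120 N, or if a joint passes its speed limit or range.

ROBOT

A 6-joint arm with a two-finger parallel gripper is mounted at the origin on a cart in front of the work surface, level with it; the furniture and walls round the work are solid. World frame = base frame: x ahead of the robot, y to its left, z up, the work surface at z = 0. Lengths are in m, angles in degrees, forces in N, time in s.
With the tool pointing down it reaches from about 0.3 to 0.75 m from the base axis. Payload 8.5 kg.
Tool frame: the origin (TCP) lies midway between the tips of the shut fingers; the grasp point (between the pads) lies 19 mm behind it; y points along the fingers, z is the direction in which the jaws open and shut, and the axes are right-handed (so a half turn about y gives the same grasp; the last joint's range is limited). The gripper opens to 85 mm and grips with 20 to 120 N. Pads are 22 mm wide; open, the fingers measure 114 mm over their backs; the gripper's body (76 mm by 85 mm) begins 54 mm behind the grasp point. The pads swing forward as they close: fully open they stand 13 mm farther back than shut.
Start: joints at [-76.278, 21.807, 74.336, -0, 83.858, -12.336], TCP at [0.242, -0.494, 0.231] pointing down, gripper open.
Joint ranges: [-178.18, 178.18], [-50.72, 133.34], [12.68, 142.11], [-81.47, 261.47], [9.98, 163.14], [-165.26, 165.26]. Speed limits (degrees/s): [136.94, 136.94, 180, 180, 180, 180].

INTERFACE

Orientations are given as a 3x3 rotation matrix whose columns are the frame's x, y, z axes.
In Python, from rig import status, imaging, job gives the robot as it stands. The module is installed in compiled form; this text tells all that it offers.
- The arm moves only by the tool jog_arm, never from a script. Its argument "rows" is a list of rows, each an object of numbers: "hand": the opening, from 0 (shut) to 1 (fully open); "dx", "dy", "dz": the shift along the tool's x, y, z in cm; "ax", "ay", "az": the turn, a rotation vector about the tool's x, y, z in degrees. In form: [{"hand": .., "dx": .., "dy": .., "dz": .., "ax": .., "ay": .., "az": ..}, ...]. A call has exactly 5 rows; each row shifts and turns the commanded pose from where the row before left it, along the tool's axes as they then stand; what a row does not reach is not made up. A row lasts 1/12 s, in which the tool goes at most 41.7 mm and 7.16 degrees, less where a joint would pass 70% of its speed; a pose out of reach is approached as far as the arm can. A call is refused whole if a number of a shift passes 4.17 or a number of a turn 7.16, either way. A call with a gripper value outside its range is refused whole. The fingers move at their own pace and stop on an object; "newtons" is the grip in N (left out, the last holds). Time passes only in rows, so rows that do not move let the fingers close, or fill a call up. It gives the time, the measured TCP pose, the force and the opening at its end, in the units of the state.
- status.observe(): the state, without advancing time (a new reading comes with each control period).
- imaging.get_image(name): name is "scene" or "side" or "wrist"; returns the picture (480x640x3 uint8, red, green, blue); there is no depth.
- imaging.camera_model(name): a dict with "K" (3x3 intrinsics, pixels), "position" and "rotation" of the camera in the world; the wrist camera has in their place "tool_from_camera" (4x4, takes a point from camera to tool coordinates, whose origin is the TCP and whose axes are the tool frame's). Camera axes: x right, y down, z forward; pixel columns grow to the right and rows downward; lengths in m; the calibration is good to about 2 mm. A picture is of the moment at which its call begins: read the wrist's pose just before it. camera_model takes no time and is no camera call.
- job.close_job(): hands the job in, once; it reports no verdict.
The state is a dict: "time_s": time; "q": joint angles; "qvel": joint speeds; "joint_efforts": joint torques, N m; "position": TCP position; "tool_rot": TCP orientation; "ft_force": force on the tool from outside, world axes, zero at the start; "wrist_torque": the same for the moment, N m; "grip_width": finger opening in m.
Only numpy, scipy, OpenCV 4.12 (cv2) and the standard library are available. Lean on these libraries where they do the work, as an engineer would, in place of code of your own. Each camera call takes 0.05 s, during which the arm holds its last target.

## Working session

There is one attempt and no reset: what is moved stays moved. The work goes in short steps, Python scripts to look and compute and a tool call to move; the robot and the scene stay as the last step left them, time stands still between calls to the robot, and variables do not carry over. Pictures are saved under pics/ and viewed, and the job is handed in when it is done.

Besides the shell and the picture viewer there is one more tool, called after "Request:" as name(argument=value, ...), one argument or row to a line, values as JSON. jog_arm: Moves the arm, as the interface text tells. Its arguments: {"type":"object","properties":{"rows":{"type":"array"},"newtons":{"type":"number"}},"required":["rows"]}

```bash
mkdir -p pics; python3 - <<'E'
from rig import status, imaging
import cv2
s=status.observe()
for k,v in s.items(): print(k,v)
for n in ["scene","side","wrist"]:
    im=imaging.get_image(n); cv2.imwrite(f"pics/{n}0.png",im[:,:,::-1]); print(n,imaging.camera_model(n))
E
```

```text
time_s 0.0
q [-7.62765424e+01  2.18419146e+01  7.43843308e+01 -1.17143757e-03
  8.38575961e+01 -1.23361425e+01]
qvel [-0.01724215  0.02898208 -0.01084802  0.03029312  0.01729583 -0.05271761]
joint_efforts [-1.31763245e-03 -4.48464060e+01 -2.31277460e+01 -2.89170011e-04
  4.75792403e-03  6.67221883e-06]
position [ 0.24153847 -0.49380507  0.2307056 ]
tool_rot [[-8.98336645e-01 -3.66897234e-04  4.39307566e-01]
 [-4.39307622e-01  1.41671234e-03 -8.98335575e-01]
 [-2.92775612e-04 -9.99998929e-01 -1.43386536e-03]]
ft_force [-0.16710865  0.17695191 -0.30573467]
wrist_torque [-0.05109721  0.01442174  0.00916141]
grip_width 0.08491928649215377
scene {'K': array([[513.1860329 ,   0.        , 323.72280286],
       [  0.        , 513.1860329 , 246.30915166],
       [  0.        ,   0.        ,   1.        ]]), 'position': array([ 0.65419987, -0.43751591,  0.93699439]), 'rotation': array([[ 0.9133963 ,  0.35665856, -0.19621892],
       [ 0.40704994, -0.80519483,  0.43124427],
       [-0.0041875 , -0.47376783, -0.88063983]])}
side {'K': array([[460.58758895,   0.        , 318.26828099],
       [  0.        , 460.58758895, 238.69804827],
       [  0.        ,   0.        ,   1.        ]]), 'position': array([ 0.15247017, -0.76632973,  0.42282821]), 'rotation': array([[ 0.92408184, -0.15541276,  0.34916991],
       [-0.38214895, -0.36158809,  0.85042121],
       [-0.00591063, -0.91929371, -0.39352781]])}
wrist {'K': array([[339.75262804,   0.        , 326.19465281],
       [  0.        , 339.75262804, 236.53753551],
       [  0.        ,   0.        ,   1.        ]]), 'tool_from_camera': array([[-2.75616344e-05,  9.56500849e-01,  2.91729539e-01,
        -7.47422847e-02],
       [ 1.19610492e-03, -2.91729299e-01,  9.56500175e-01,
        -1.42303656e-01],
       [ 9.99999284e-01,  3.75301846e-04, -1.13603484e-03,
        -9.35505517e-05],
       [ 0.00000000e+00,  0.00000000e+00,  0.00000000e+00,
         1.00000000e+00]])}
```

View pics/scene0.png

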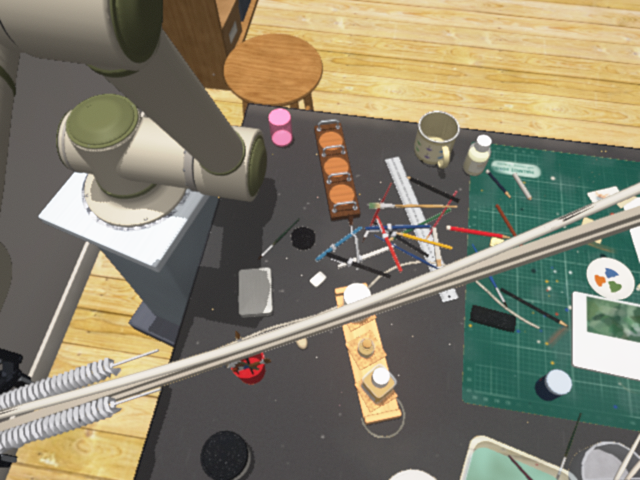

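View pics/side0.png

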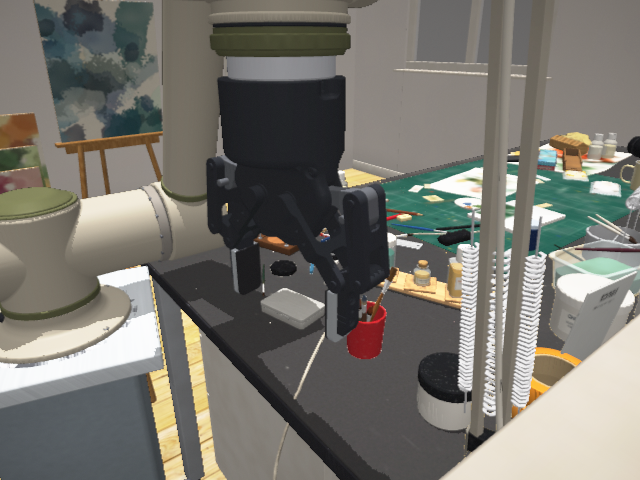

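View pics/wrist0.png

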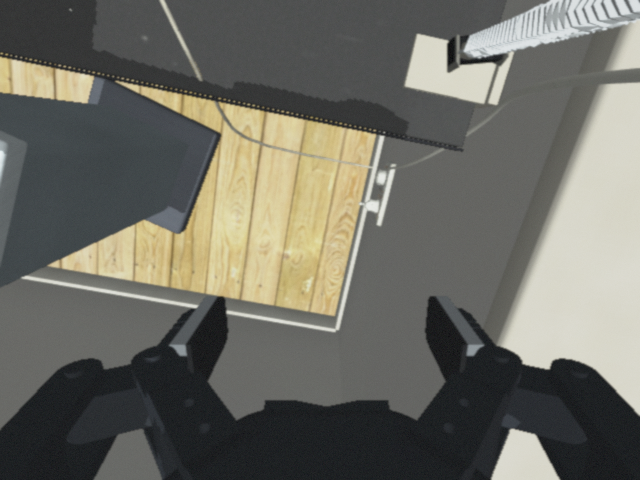

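The board carries the jar (cream lid, about (357,294)), the vial (366,345) and the square bottle (379,377), so left to right it runs jar, vial, bottle. The pink jar at (280,125) is the look-alike and isn't on the board. I'll enlarge to confirm.

```bash
cat > h.py <<'E'
import numpy as np, cv2
from rig import status, imaging
def proj(P,n="scene",state=None):
    m=imaging.camera_model(n)
    if n=="wrist":
        s=state; T=m["tool_from_camera"]; R=np.array(s["tool_rot"])@T[:3,:3]; p=np.array(s["position"])+np.array(s["tool_rot"])@T[:3,3]
    else: R,p=m["rotation"],m["position"]
    c=(np.atleast_2d(P)-p)@R; u=c@m["K"].T
    return u[:,:2]/u[:,2:]
def back(px,z,n="scene",state=None):
    m=imaging.camera_model(n)
    if n=="wrist":
        s=state; T=m["tool_from_camera"]; R=np.array(s["tool_rot"])@T[:3,:3]; p=np.array(s["position"])+np.array(s["tool_rot"])@T[:3,3]
    else: R,p=m["rotation"],m["position"]
    px=np.atleast_2d(px).astype(float)
    z=np.broadcast_to(z,(len(px),))
    d=np.c_[px,np.ones(len(px))]@np.linalg.inv(m["K"]).T@R.T
    return p+d*((z-p[2])/d[:,2])[:,None]
E
python3 - <<'E'
from h import *
im=cv2.imread("pics/scene0.png")
a=cv2.resize(im[270:430,310:430],None,fx=5,fy=5,interpolation=cv2.INTER_CUBIC)
b=cv2.resize(im[100:240,230:400],None,fx=4.4,fy=4.2,interpolation=cv2.INTER_CUBIC)
a=cv2.resize(im[280:430,310:430],None,fx=4,fy=4,interpolation=cv2.INTER_CUBIC)
cv2.imwrite("pics/cA.png",a);cv2.imwrite("pics/cB.png",cv2.resize(im[100:240,230:400],None,fx=4,fy=4,interpolation=cv2.INTER_CUBIC))
print(proj([[.38,-.53,0],[.38,-.53,.57],[.38,-.53,.3]]),proj([[.38,-.53,0],[.38,-.53,.57]],"side"))
print(back([[357,294],[366,345],[379,377],[337,170],[280,125]],[.092,.06,.1,.017,.07]))
E
```

```text
[[ 149.91857734  503.54588843]
 [-112.51368158  475.48107244]
 [  68.92400977  494.88423363]] [[ 444.48293052  514.83993752]
 [ 564.74514101 -291.43810626]]
[[ 0.55932974 -0.08779157  0.092     ]
 [ 0.60694186 -0.15790595  0.06      ]
 [ 0.64834701 -0.21189254  0.1       ]
 [ 0.39803502  0.20000306  0.017     ]
 [ 0.24981521  0.22478282  0.07      ]]
```

View pics/cA.png

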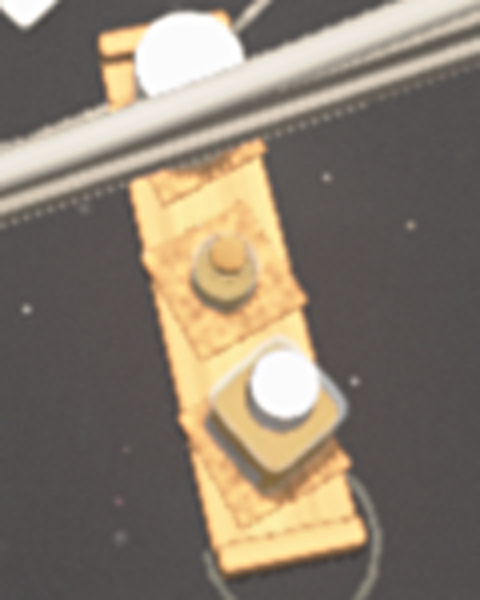

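View pics/cB.png

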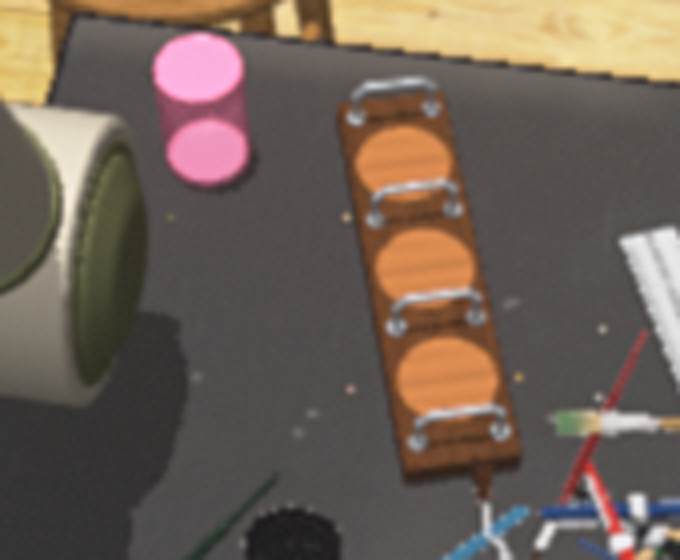

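The crop shows the cream-lidded jar, the corked vial and the square bottle on the board, and the rack is clear and empty. A lamp arm passes over the board, so I'll get its height before moving.

```bash
python3 - <<'E'
from h import *
def ray(px,n):
    m=imaging.camera_model(n); d=m["rotation"]@np.linalg.inv(m["K"])@np.array([*px,1.]); return m["position"],d
# side line bars -> plane ; intersect with scene rays
for (a,b) in [((493,0),(478,440)),((540,0),(508,440))]:
    p,d1=ray(a,"side"); _,d2=ray(b,"side"); n=np.cross(d1,d2)
    for px in [(20,415),(155,367),(200,355),(300,325),(350,310),(450,275),(600,215)]:
        c,d=ray(px,"scene"); t=n@(p-c)/(n@d); print(px,np.round(c+t*d,3))
E
```

```text
(20, 415) [ 0.404 -0.467  0.52 ]
(155, 367) [ 0.474 -0.39   0.506]
(200, 355) [ 0.5   -0.364  0.493]
(300, 325) [ 0.564 -0.295  0.468]
(350, 310) [ 0.6   -0.256  0.454]
(450, 275) [ 0.681 -0.168  0.434]
(600, 215) [ 0.82  -0.013  0.419]
(20, 415) [ 0.445 -0.463  0.588]
(155, 367) [ 0.51  -0.4    0.591]
(200, 355) [ 0.532 -0.379  0.586]
(300, 325) [ 0.585 -0.329  0.579]
(350, 310) [ 0.614 -0.302  0.575]
(450, 275) [ 0.673 -0.244  0.576]
(600, 215) [ 0.765 -0.154  0.59 ]
```

```bash
python3 - <<'E'
from h import *
s=status.observe();p=s["position"];y=s["tool_rot"][:,1]
hs=np.arange(0,.45,.05)
im=cv2.imread("pics/side0.png")
for h,q in zip(hs,proj(p-hs[:,None]*y,"side")): print(round(h,2),q.round())
# candidate bar lines: check overlay in both views
for z1,e in [(.45,[.68,-.17]),(.58,[.70,-.21])]:
    L=np.array([[.38,-.53,.57],[*e,z1]]); L=np.linspace(0,1,6)[:,None]*(L[1]-L[0])+L[0]
    print(proj(L).round(),proj(L,"side").round())
E
```

```text
0.0 [290. 326.]
0.05 [288. 265.]
0.1 [286. 196.]
0.15 [283. 117.]
0.2 [280.  26.]
0.25 [276. -79.]
0.3 [ 272. -204.]
0.35 [ 267. -353.]
0.4 [ 260. -535.]
[[-113.  475.]
 [  49.  417.]
 [ 179.  369.]
 [ 286.  330.]
 [ 375.  297.]
 [ 452.  270.]] [[ 565. -291.]
 [ 534. -156.]
 [ 517.  -82.]
 [ 507.  -35.]
 [ 499.   -3.]
 [ 494.   20.]]
[[-113.  475.]
 [  28.  423.]
 [ 158.  375.]
 [ 279.  330.]
 [ 391.  288.]
 [ 497.  249.]] [[ 565. -291.]
 [ 556. -210.]
 [ 550. -162.]
 [ 546. -130.]
 [ 544. -108.]
 [ 542.  -91.]]
```

```bash
python3 - <<'E'
from h import *
im=cv2.imread("pics/side0.png")
a=cv2.resize(im[0:240,440:600],None,fx=2.5,fy=2.5,interpolation=cv2.INTER_CUBIC)
s=cv2.imread("pics/scene0.png")
b=cv2.resize(s[330:480,0:200],None,fx=4,fy=4,interpolation=cv2.INTER_CUBIC)[:600]
c=np.zeros((600,1200,3),np.uint8); c[:,:400]=a; c[:,400:]=b
cv2.imwrite("pics/l1.png",cv2.resize(c,(800,400)))
b=cv2.resize(s[190:290,440:640],None,fx=4,fy=4,interpolation=cv2.INTER_CUBIC)
cv2.imwrite("pics/l2.png",b)
E
```

```text
(no output)
```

View pics/l1.png

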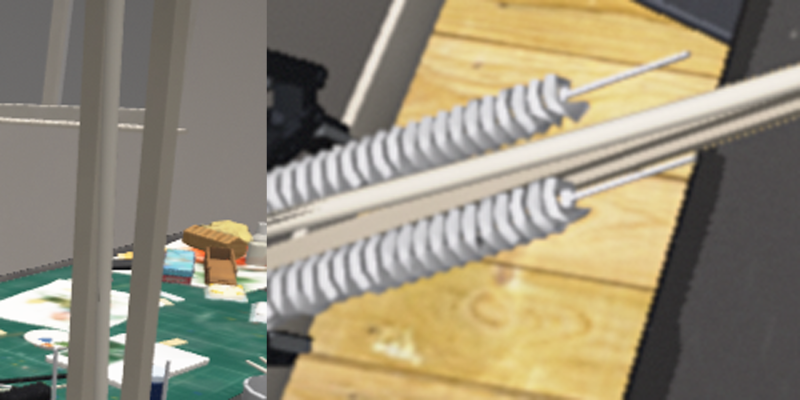

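View pics/l2.png

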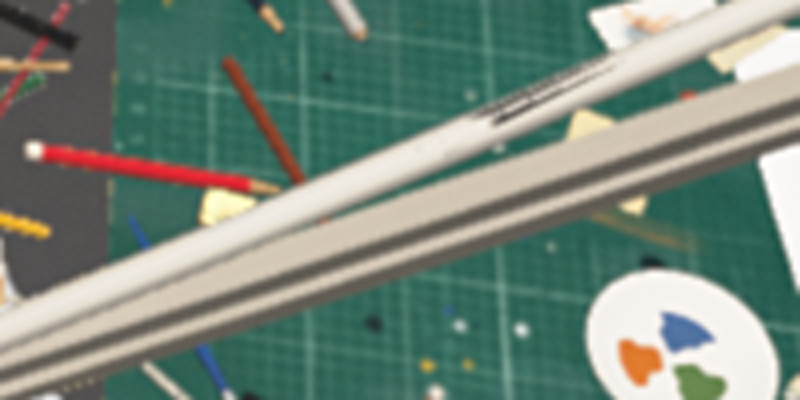

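The lamp arm widens to the right in the scene picture, so it rises from its 0.57 m pole top. That leaves it above the wrist as long as I travel low. Next I'll estimate the poses.

```bash
python3 - <<'E'
from h import *
u=lambda P,o:(np.array(P)+.5)/4-.5+np.array(o)
r=back(u([(404,162),(425,270),(448,380)],(230,100)),.017); print("rack",r.round(4),np.linalg.norm(np.diff(r,axis=0),axis=1))
d=r[0]-r[2];print("rack yaw",np.degrees(np.arctan2(-d[0],d[1])))
A=(310,280)
print("vialpad",back(u([(145,262),(240,200),(305,298),(205,357)],A),.017).round(4))
print("vial cork top",back(u([(228,252)],A),.060),"vial base ",back(u([(224,285)],A),.025))
print("bottle cap",back(u([(285,384)],A),.105-.002)); print("jar lid",back(u([(190,55)],A),.092))
print("board bottom cheek top corners",back(u([(228,572),(365,540)],A),.0))
E
```

```text
rack [[0.3512 0.2717 0.017 ]
 [0.3926 0.2062 0.017 ]
 [0.433  0.144  0.017 ]] [0.07742703 0.07422215]
rack yaw 32.634531762042535
vialpad [[ 0.5708 -0.1595  0.017 ]
 [ 0.5998 -0.1139  0.017 ]
 [ 0.6442 -0.1454  0.017 ]
 [ 0.6126 -0.1891  0.017 ]]
vial cork top [[ 0.60634864 -0.15345765  0.06      ]] vial base  [[ 0.60851503 -0.15723699  0.025     ]]
bottle cap [[ 0.65034596 -0.20938134  0.103     ]]
jar lid [[ 0.55907693 -0.08658659  0.092     ]]
board bottom cheek top corners [[ 0.65660418 -0.2681795   0.        ]
 [ 0.70669468 -0.23111864  0.        ]]
```

```bash
python3 - <<'E'
from h import *
print("cup bottom",back([(250,377)],.0).round(3),"rim",back([(248,360)],.08).round(3),"brush tips?",back([(235,352)],.15).round(3))
print("eraser box",back([(255,290)],.02).round(3), "side cup base",proj([[.45,-.3,0]],"side"))
s=cv2.imread("pics/scene0.png"); b=cv2.resize(s[330:390,210:310],None,fx=6,fy=6,interpolation=cv2.INTER_CUBIC)
t=cv2.imread("pics/side0.png"); a=cv2.resize(t[250:370,300:420],None,fx=3,fy=3,interpolation=cv2.INTER_CUBIC)
cv2.imwrite("pics/cup.png",cv2.resize(np.hstack([b,a]),None,fx=.8,fy=.8))
E
```

```text
cup bottom [[ 0.433 -0.28   0.   ]] rim [[ 0.435 -0.27   0.08 ]] brush tips? [[ 0.428 -0.28   0.15 ]]
eraser box [[ 0.367 -0.13   0.02 ]] side cup base [[386.80712557 358.76891721]]
```

View pics/cup.png

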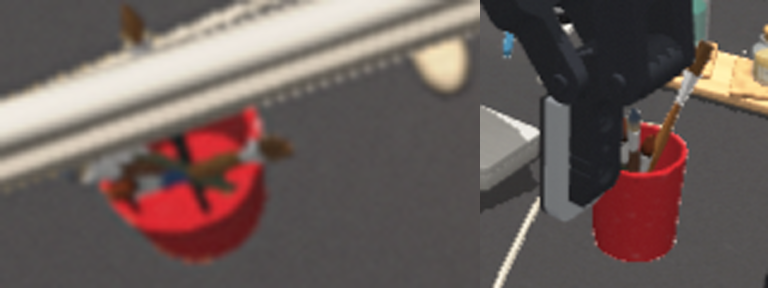

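```bash
cat > plan.py <<'E'
from h import *
from scipy.spatial.transform import Rotation as Ro
import math
def down(th):
    c,s=math.cos(math.radians(th)),math.sin(math.radians(th))
    return np.array([[s,0,c],[-c,0,s],[0,-1,0]])
def plan(wps,hand,n_max=3.9):
    """wps: list of (pos, theta, min_rows)"""
    s=status.observe(); p=np.array(s["position"]); R=np.array(s["tool_rot"])
    rows=[]
    for pos,th,mr in wps:
        pos=np.array(pos); Rt=down(th)
        ang=np.degrees(Ro.from_matrix(R.T@Rt).magnitude())
        n=max(mr,int(np.ceil(np.linalg.norm(pos-p)*100/n_max)),int(np.ceil(ang/6.8)),1)
        for k in range(n):
            d=(pos-p)/(n-k); rv=Ro.from_matrix(R.T@Rt).as_rotvec(degrees=True)/(n-k)
            t=np.round(R.T@d*100,2); a=np.round(rv,2)
            rows.append(dict(hand=hand,dx=t[0],dy=t[1],dz=t[2],ax=a[0],ay=a[1],az=a[2]))
            p=p+R@t/100; R=R@Ro.from_rotvec(a,degrees=True).as_matrix()
    while len(rows)%5: rows.append(dict(hand=hand))
    for i in range(0,len(rows),5):
        print("["+",".join("{"+",".join(f'"{k}":{float(v):g}' for k,v in r.items() if k=="hand" or abs(v)>0)+"}" for r in rows[i:i+5])+"]")
    print("end",p.round(4))
E
python3 - <<'E'
from plan import *
plan([((.30,-.22,.21),-25,8),((.53,-.10,.165),36,9)],1)
E
```

```text
[{"hand":1,"dx":-2.16,"dy":0.26,"dz":-2.75,"ax":0.01,"ay":-4.87},{"hand":1,"dx":-2.39,"dy":0.26,"dz":-2.56,"ax":0.01,"ay":-4.87},{"hand":1,"dx":-2.59,"dy":0.26,"dz":-2.35,"ax":0.01,"ay":-4.87},{"hand":1,"dx":-2.79,"dy":0.27,"dz":-2.12,"ay":-4.87,"az":-0.01},{"hand":1,"dx":-2.95,"dy":0.26,"dz":-1.88,"ax":0.01,"ay":-4.87}]
[{"hand":1,"dx":-3.11,"dy":0.26,"dz":-1.62,"ay":-4.86,"az":-0.01},{"hand":1,"dx":-3.23,"dy":0.27,"dz":-1.35,"ax":0.01,"ay":-4.87},{"hand":1,"dx":-3.33,"dy":0.26,"dz":-1.07,"ay":-4.86,"az":-0.01},{"hand":1,"dx":-2.29,"dy":0.5,"dz":1.75,"ay":-6.78},{"hand":1,"dx":-2.07,"dy":0.5,"dz":2.01,"ay":-6.78}]
[{"hand":1,"dx":-1.81,"dy":0.5,"dz":2.24,"ay":-6.78},{"hand":1,"dx":-1.54,"dy":0.5,"dz":2.44,"ay":-6.78},{"hand":1,"dx":-1.24,"dy":0.5,"dz":2.6,"ay":-6.78},{"hand":1,"dx":-0.92,"dy":0.5,"dz":2.73,"ay":-6.78},{"hand":1,"dx":-0.59,"dy":0.5,"dz":2.82,"ay":-6.77}]
[{"hand":1,"dx":-0.25,"dy":0.5,"dz":2.87,"ay":-6.78},{"hand":1,"dx":0.08,"dy":0.5,"dz":2.89,"ay":-6.77},{"hand":1},{"hand":1},{"hand":1}]
end [ 0.53  -0.1    0.165]
```

Request:
jog_arm(
  rows=[
    {"hand": 1,"dx": -2.2,"dy": 0.26,"dz": -2.7,"ay": -4.9},
    {"hand": 1,"dx": -2.4,"dy": 0.26,"dz": -2.6,"ay": -4.9},
    {"hand": 1,"dx": -2.6,"dy": 0.26,"dz": -2.4,"ay": -4.9},
    {"hand": 1,"dx": -2.8,"dy": 0.26,"dz": -2.1,"ay": -4.9},
    {"hand": 1,"dx": -3.0,"dy": 0.26,"dz": -1.9,"ay": -4.9},
  ],
)

```text
invalid input at $.rows[0]: expected keys hand, dx, dy, dz, ax, ay, az
```

Request:
jog_arm(
  rows=[
    {"hand": 1,"dx": -3.1,"dy": 0.26,"dz": -1.6,"ay": -4.9},
    {"hand": 1,"dx": -3.2,"dy": 0.26,"dz": -1.3,"ay": -4.9},
    {"hand": 1,"dx": -3.3,"dy": 0.26,"dz": -1.1,"ay": -4.9},
    {"hand": 1,"dx": -2.3,"dy": 0.5,"dz": 1.8,"ay": -6.8},
    {"hand": 1,"dx": -2.1,"dy": 0.5,"dz": 2.0,"ay": -6.8},
  ],
)

```text
invalid input at $.rows[0]: expected keys hand, dx, dy, dz, ax, ay, az
```

All keys are required in every row.

Request:
jog_arm(
  rows=[
    {"hand": 1,"dx": -2.2,"dy": 0.26,"dz": -2.7,"ax": 0,"ay": -4.9,"az": 0},
    {"hand": 1,"dx": -2.4,"dy": 0.26,"dz": -2.6,"ax": 0,"ay": -4.9,"az": 0},
    {"hand": 1,"dx": -2.6,"dy": 0.26,"dz": -2.4,"ax": 0,"ay": -4.9,"az": 0},
    {"hand": 1,"dx": -2.8,"dy": 0.26,"dz": -2.1,"ax": 0,"ay": -4.9,"az": 0},
    {"hand": 1,"dx": -3.0,"dy": 0.26,"dz": -1.9,"ax": 0,"ay": -4.9,"az": 0},
  ],
)

```text
time_s: 0.57
position: [0.2785, -0.3202, 0.218]
tool_rot: [[-0.632, -0.0, 0.775], [-0.775, 0.0, -0.632], [-0.0, -1.0, -0.0]]
ft_force: [1.3, 0.2, 0.3]
grip_width: 0.0857
```

Request:
jog_arm(
  rows=[
    {"hand": 1,"dx": -3.1,"dy": 0.26,"dz": -1.6,"ax": 0,"ay": -4.9,"az": 0},
    {"hand": 1,"dx": -3.2,"dy": 0.26,"dz": -1.3,"ax": 0,"ay": -4.9,"az": 0},
    {"hand": 1,"dx": -3.3,"dy": 0.26,"dz": -1.1,"ax": 0,"ay": -4.9,"az": 0},
    {"hand": 1,"dx": 0,"dy": 0,"dz": 0,"ax": 0,"ay": 0,"az": 0},
    {"hand": 1,"dx": 0,"dy": 0,"dz": 0,"ax": 0,"ay": 0,"az": 0},
  ],
)

```text
time_s: 0.98
position: [0.3003, -0.2187, 0.2106]
tool_rot: [[-0.416, 0.0, 0.909], [-0.909, -0.0, -0.416], [0.0, -1.0, 0.0]]
ft_force: [-1.0, -0.5, 0.3]
grip_width: 0.0854
```

```bash
python3 - <<'E'
from plan import *
s=status.observe(); print(s["time_s"],s["position"],s["tool_rot"],s["q"],s["ft_force"])
plan([((.53,-.10,.165),36,9)],1)
E
```

```text
0.9833 [ 0.300273   -0.21869382  0.21063488] [[-4.16367750e-01  7.51956503e-05  9.09196289e-01]
 [-9.09196277e-01 -2.17162071e-04 -4.16367726e-01]
 [ 1.66133907e-04 -9.99999974e-01  1.58786888e-04]] [-5.45036643e+01  4.75177381e+00  1.01529846e+02 -3.87259002e-03
  7.37057483e+01 -2.98970988e+01] [-0.98153687 -0.51338707  0.30751007]
[{"hand":1,"dx":-2.26,"dy":0.51,"dz":1.77,"ay":-6.73},{"hand":1,"dx":-2.04,"dy":0.51,"dz":2.02,"ay":-6.73},{"hand":1,"dx":-1.79,"dy":0.51,"dz":2.25,"ay":-6.74},{"hand":1,"dx":-1.51,"dy":0.51,"dz":2.44,"ay":-6.73},{"hand":1,"dx":-1.21,"dy":0.5,"dz":2.61,"ay":-6.74}]
[{"hand":1,"dx":-0.9,"dy":0.51,"dz":2.73,"ay":-6.73},{"hand":1,"dx":-0.57,"dy":0.5,"dz":2.82,"ay":-6.74},{"hand":1,"dx":-0.24,"dy":0.51,"dz":2.86,"ay":-6.73,"az":0.01},{"hand":1,"dx":0.09,"dy":0.5,"dz":2.87,"ay":-6.74},{"hand":1}]
end [ 0.53  -0.1    0.165]
```

Request:
jog_arm(
  rows=[
    {"hand": 1,"dx": -2.26,"dy": 0.5,"dz": 1.8,"ax": 0,"ay": -6.73,"az": 0},
    {"hand": 1,"dx": -2.04,"dy": 0.5,"dz": 2.0,"ax": 0,"ay": -6.73,"az": 0},
    {"hand": 1,"dx": -1.8,"dy": 0.5,"dz": 2.25,"ax": 0,"ay": -6.73,"az": 0},
    {"hand": 1,"dx": -1.5,"dy": 0.5,"dz": 2.44,"ax": 0,"ay": -6.73,"az": 0},
    {"hand": 1,"dx": -1.2,"dy": 0.5,"dz": 2.6,"ax": 0,"ay": -6.73,"az": 0},
  ],
)

```text
time_s: 1.4
position: [0.4293, -0.1549, 0.1851]
tool_rot: [[0.159, 0.0, 0.987], [-0.987, -0.0, 0.159], [0.0, -1.0, 0.0]]
ft_force: [-0.3, -0.9, 1.0]
grip_width: 0.0851
```

Request:
jog_arm(
  rows=[
    {"hand": 1,"dx": -0.9,"dy": 0.5,"dz": 2.7,"ax": 0,"ay": -6.73,"az": 0},
    {"hand": 1,"dx": -0.57,"dy": 0.5,"dz": 2.8,"ax": 0,"ay": -6.73,"az": 0},
    {"hand": 1,"dx": -0.24,"dy": 0.5,"dz": 2.0,"ax": 0,"ay": -6.73,"az": 0},
    {"hand": 1,"dx": 0,"dy": 0,"dz": 0,"ax": 0,"ay": -6.73,"az": 0},
    {"hand": 1,"dx": 0,"dy": 0,"dz": 0,"ax": 0,"ay": 0,"az": 0},
  ],
)

```text
time_s: 1.82
position: [0.497, -0.1191, 0.1697]
tool_rot: [[0.589, -0.001, 0.808], [-0.808, 0.0, 0.589], [-0.001, -1.0, -0.001]]
ft_force: [0.1, -0.6, 0.4]
grip_width: 0.0856
```

```bash
python3 - <<'E'
from plan import *
import json
s=status.observe(); print(s["time_s"],s["position"],s["tool_rot"].round(4),s["q"],s["ft_force"])
np.savez("v1.npz",position=s["position"],tool_rot=s["tool_rot"])
for n in ["wrist","scene"]: cv2.imwrite(f"pics/{n}1.png",imaging.get_image(n)[:,:,::-1])
E
```

```text
1.8167 [ 0.4969825  -0.11906805  0.16966053] [[ 5.886e-01 -1.000e-03  8.084e-01]
 [-8.084e-01  3.000e-04  5.886e-01]
 [-8.000e-04 -1.000e+00 -6.000e-04]] [-2.67595309e+01  2.11812807e+01  8.63250834e+01 -1.20071362e-02
  7.25527793e+01 -6.28113311e+01] [ 0.1012134  -0.60163564  0.3967293 ]
```

View pics/wrist1.png

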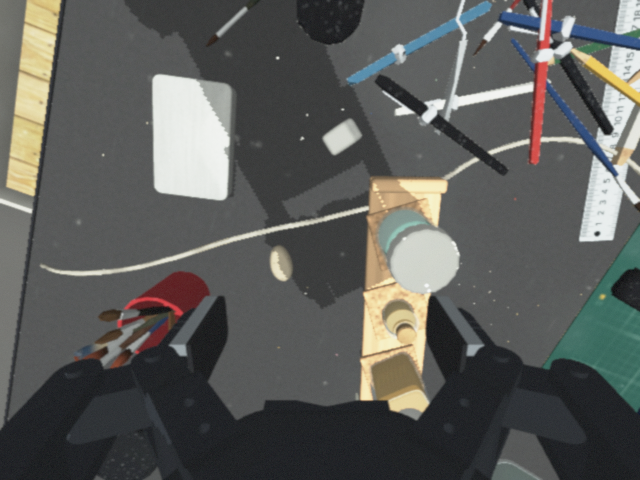

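View pics/scene1.png

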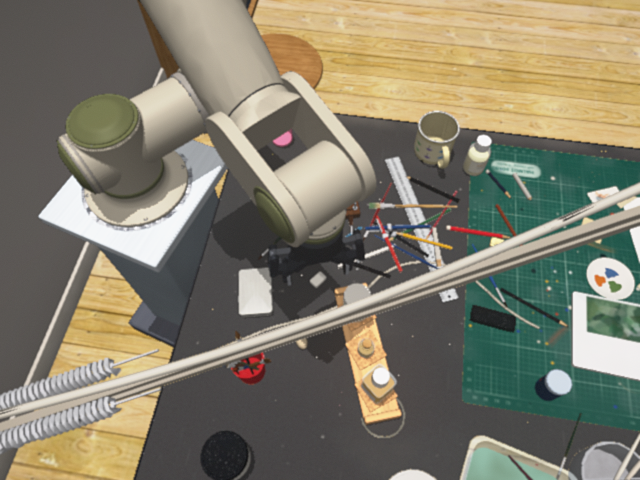

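```bash
python3 - <<'E'
from plan import *
for z in [.17,.3,.4,.45,.5,.55,.6,.65]: print(z,proj([[.497,-.119,z]]).round(),proj([[.64,-.23,z]]).round())
for px in [(300,325),(350,310),(400,293),(450,275)]:
    for z in (.55,.6,.65): print(px,z,back([px],z).round(3))
# FK fit
from scipy.optimize import least_squares
Q=np.radians([[-76.2765,21.842,74.384,83.8576],[-54.5037,4.75177,101.5298,73.7057],[-26.7595,21.1813,86.325,72.5528]])
P=np.array([[.24154,-.49381,.23071],[.300273,-.218694,.210635],[.49698,-.11907,.16966]])
for q,p in zip(Q,P):
    r=p[0]*np.cos(q[0])+p[1]*np.sin(q[0]);l=-p[0]*np.sin(q[0])+p[1]*np.cos(q[0]); print(r,l,p[2],np.degrees(q[1]+q[2]))
def f(v):
    a2,d4,dz,dr=v;o=[]
    for q,p in zip(Q,P):
        r=p[0]*np.cos(q[0])+p[1]*np.sin(q[0]); a=q[1]+q[2]
        o+=[a2*np.sin(q[1])+d4*np.sin(a)+dr-r, a2*np.cos(q[1])+d4*np.cos(a)+dz-p[2]]
    return o
s=least_squares(f,[.5,.5,-.2,0]); print(s.x,s.fun)
E
```

```text
0.17 [[317. 277.]] [[374. 374.]]
0.3 [[316. 239.]] [[382. 348.]]
0.4 [[314. 200.]] [[391. 321.]]
0.45 [[313. 176.]] [[396. 304.]]
0.5 [[312. 148.]] [[403. 284.]]
0.55 [[311. 116.]] [[410. 260.]]
0.6 [[310.  78.]] [[420. 230.]]
0.65 [[308.  31.]] [[432. 192.]]
(300, 325) 0.55 [[ 0.58 -0.32  0.55]]
(300, 325) 0.6 [[ 0.589 -0.335  0.6  ]]
(300, 325) 0.65 [[ 0.599 -0.351  0.65 ]]
(350, 310) 0.55 [[ 0.611 -0.292  0.55 ]]
(350, 310) 0.6 [[ 0.616 -0.311  0.6  ]]
(350, 310) 0.65 [[ 0.622 -0.33   0.65 ]]
(400, 293) 0.55 [[ 0.642 -0.262  0.55 ]]
(400, 293) 0.6 [[ 0.644 -0.285  0.6  ]]
(400, 293) 0.65 [[ 0.646 -0.308  0.65 ]]
(450, 275) 0.55 [[ 0.675 -0.23   0.55 ]]
(450, 275) 0.6 [[ 0.672 -0.257  0.6  ]]
(450, 275) 0.65 [[ 0.67  -0.284  0.65 ]]
0.5370147926376128 0.11749468153232241 0.23071 96.226
0.3524040117785444 0.11748341435022866 0.210635 106.28156999999999
0.49736643032476324 0.11744538852591203 0.16966 107.50630000000001
[ 0.56502604  0.35164011 -0.25363329 -0.03228356] [-0.00951526  0.00198588 -0.00034361  0.00023062  0.00985887 -0.0022165 ]
```

Wrist view: jar lid centre at about (424,257), vial cork top at (404,331), and the bottle at about (400,390) partly hidden by the hand. In the scene view the wrist barrel sits only about 0.3 m above the TCP, so the lamp arm clears. The one upright cream-lidded jar on the board is the one meant; the pink one is not on the board. Next I'll refine the poses.

```bash
python3 - <<'E'
from plan import *
im=cv2.imread("pics/wrist1.png")
cv2.imwrite("pics/w1c.png",cv2.resize(im[170:420,340:480],None,fx=4,fy=4,interpolation=cv2.INTER_CUBIC)[:, :])
c=cv2.resize(im[170:320,340:480],None,fx=4,fy=4,interpolation=cv2.INTER_CUBIC)
d=cv2.resize(im[290:420,340:480],None,fx=4,fy=4,interpolation=cv2.INTER_CUBIC)
cv2.imwrite("pics/w1a.png",c);cv2.imwrite("pics/w1b.png",d)
s=dict(np.load("v1.npz"))
print(back([(424,257),(404,331)],[.092,.060],"wrist",s))
E
```

```text
[[ 0.55590457 -0.08487926  0.092     ]
 [ 0.60077784 -0.14921787  0.06      ]]
```

View pics/w1a.png

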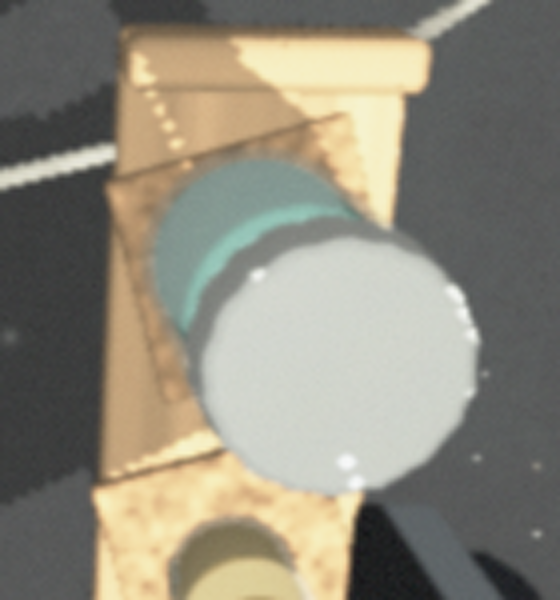

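View pics/w1b.png

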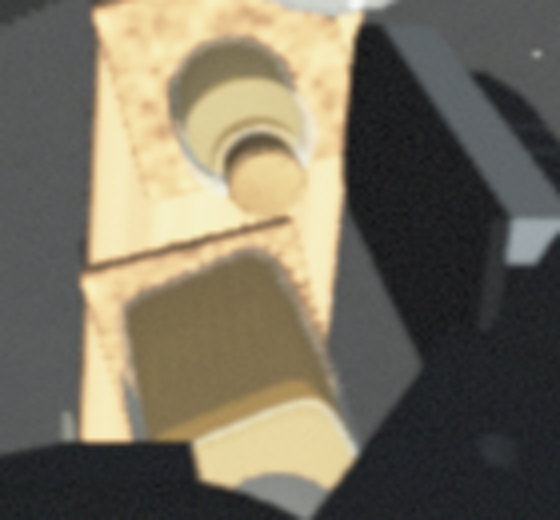

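```bash
python3 - <<'E'
from plan import *
s=dict(np.load("v1.npz"))
print(back([(425,261),(406.2,334.5)],[.092,.060],"wrist",s).round(4))
# bottle rect edges direction at top (shoulder z~.073): edge from crop (200,435)->(320,400), and base top edge (130,300)->(270,250)
u=lambda P:(np.array(P)+.5)/4-.5+np.array([340,290])
b=back(u([(203,438),(318,402)]),.073,"wrist",s); d=b[1]-b[0]; print(b,np.degrees(np.arctan2(d[1],d[0])),np.linalg.norm(d))
e=back(u([(85,270),(290,218)]),.017,"wrist",s); d=e[1]-e[0]; print("pad edge",e,np.degrees(np.arctan2(d[1],d[0])),np.linalg.norm(d))
e=back(u([(97,0),(82,440)]),.012,"wrist",s); d=e[0]-e[1]; print("board left edge yaw",np.degrees(np.arctan2(-d[0],d[1])))
plan([((.557,-.087,.165),36,3),((.557,-.087,.031),36,8)],1)
E
```

```text
[[ 0.5584 -0.0867  0.092 ]
 [ 0.6045 -0.1507  0.06  ]]
[[ 0.62660426 -0.20280888  0.073     ]
 [ 0.64045153 -0.18113203  0.073     ]] 57.42938024946129 0.025722215383532997
pad edge [[ 0.60989903 -0.2137524   0.017     ]
 [ 0.64208703 -0.17140467  0.017     ]] 52.76196720120323 0.053192086091731684
board left edge yaw 36.11470079795947
[{"hand":1,"dx":0.3,"dy":0.18,"dz":2.28,"ax":0.01,"ay":-0.15},{"hand":1,"dx":0.3,"dy":0.17,"dz":2.28,"ay":-0.16,"az":-0.01},{"hand":1,"dx":0.31,"dy":0.18,"dz":2.27,"ax":0.01,"ay":-0.15},{"hand":1,"dy":1.67},{"hand":1,"dy":1.68}]
[{"hand":1,"dy":1.67},{"hand":1,"dy":1.68},{"hand":1,"dy":1.67},{"hand":1,"dy":1.68},{"hand":1,"dy":1.67}]
[{"hand":1,"dy":1.68},{"hand":1},{"hand":1},{"hand":1},{"hand":1}]
end [ 0.557 -0.087  0.031]
```

Request:
jog_arm(
  rows=[
    {"hand": 1,"dx": 0.3,"dy": 0.18,"dz": 2.3,"ax": 0,"ay": 0,"az": 0},
    {"hand": 1,"dx": 0.3,"dy": 0.18,"dz": 2.3,"ax": 0,"ay": 0,"az": 0},
    {"hand": 1,"dx": 0.3,"dy": 0.18,"dz": 2.3,"ax": 0,"ay": 0,"az": 0},
    {"hand": 1,"dx": 0,"dy": 1.0,"dz": 0,"ax": 0,"ay": 0,"az": 0},
    {"hand": 1,"dx": 0,"dy": 1.0,"dz": 0,"ax": 0,"ay": 0,"az": 0},
  ],
)

```text
time_s: 2.33
position: [0.5576, -0.086, 0.1447]
tool_rot: [[0.583, 0.001, 0.812], [-0.812, -0.001, 0.583], [0.001, -1.0, 0.0]]
ft_force: [0.4, -0.9, -0.2]
grip_width: 0.0854
```

Request:
jog_arm(
  rows=[
    {"hand": 1,"dx": 0,"dy": 2.3,"dz": 0,"ax": 0,"ay": 0,"az": 0},
    {"hand": 1,"dx": 0,"dy": 2.3,"dz": 0,"ax": 0,"ay": 0,"az": 0},
    {"hand": 1,"dx": 0,"dy": 2.3,"dz": 0,"ax": 0,"ay": 0,"az": 0},
    {"hand": 1,"dx": 0,"dy": 2.3,"dz": 0,"ax": 0,"ay": 0,"az": 0},
    {"hand": 1,"dx": 0,"dy": 2.0,"dz": 0,"ax": 0,"ay": 0,"az": 0},
  ],
)

```text
time_s: 2.75
position: [0.5558, -0.0864, 0.0315]
tool_rot: [[0.582, -0.002, 0.813], [-0.813, 0.0, 0.582], [-0.001, -1.0, -0.001]]
ft_force: [-0.1, -0.5, -0.4]
grip_width: 0.0855
```

```bash
python3 - <<'E'
from plan import *
s=status.observe(); print(s["time_s"],s["position"],s["ft_force"])
for n in ["wrist","side"]: cv2.imwrite(f"pics/{n}2.png",imaging.get_image(n)[:,:,::-1])
E
```

```text
2.75 [ 0.55578623 -0.08636387  0.03145662] [-0.1399576  -0.50291816 -0.38586313]
```

View pics/wrist2.png

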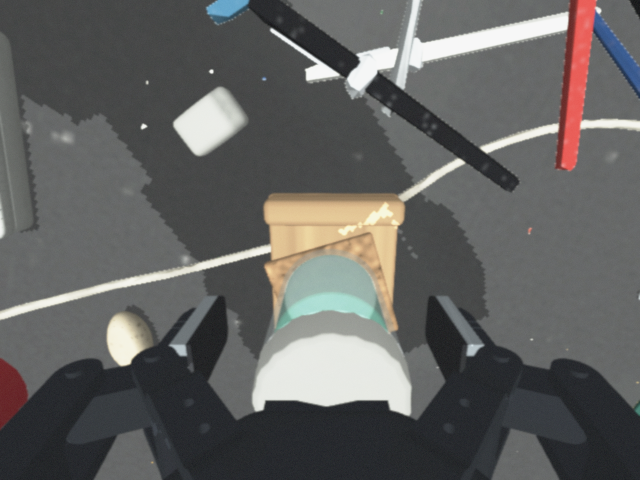

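View pics/side2.png

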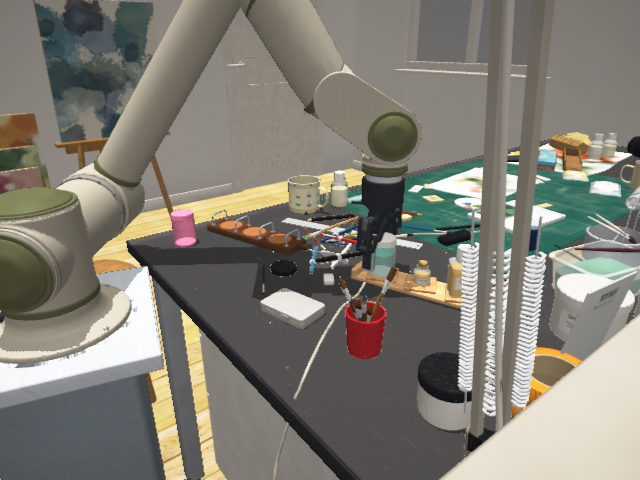

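The wrist view shows the jar (lid at about (333,360)) centred between the open fingers, with the board clear on both sides. Closing now.

Request:
jog_arm(
  rows=[
    {"hand": 0,"dx": 0,"dy": 0,"dz": 0,"ax": 0,"ay": 0,"az": 0},
    {"hand": 0,"dx": 0,"dy": 0,"dz": 0,"ax": 0,"ay": 0,"az": 0},
    {"hand": 0,"dx": 0,"dy": 0,"dz": 0,"ax": 0,"ay": 0,"az": 0},
    {"hand": 0,"dx": 0,"dy": 0,"dz": 0,"ax": 0,"ay": 0,"az": 0},
    {"hand": 0,"dx": 0,"dy": 0,"dz": 0,"ax": 0,"ay": 0,"az": 0},
  ],
  newtons=45,
)

```text
time_s: 3.27
position: [0.5578, -0.086, 0.0347]
tool_rot: [[0.585, 0.002, 0.811], [-0.811, -0.001, 0.585], [0.002, -1.0, 0.001]]
ft_force: [-2.5, -1.8, 5.8]
grip_width: 0.0488
```

Request:
jog_arm(
  rows=[
    {"hand": 0,"dx": 0,"dy": 0,"dz": 0,"ax": 0,"ay": 0,"az": 0},
    {"hand": 0,"dx": 0,"dy": 0,"dz": 0,"ax": 0,"ay": 0,"az": 0},
    {"hand": 0,"dx": 0,"dy": 0,"dz": 0,"ax": 0,"ay": 0,"az": 0},
    {"hand": 0,"dx": 0,"dy": 0,"dz": 0,"ax": 0,"ay": 0,"az": 0},
    {"hand": 0,"dx": 0,"dy": 0,"dz": 0,"ax": 0,"ay": 0,"az": 0},
  ],
  newtons=45,
)

```text
time_s: 3.68
position: [0.5578, -0.086, 0.0347]
tool_rot: [[0.585, 0.002, 0.811], [-0.811, -0.001, 0.585], [0.002, -1.0, 0.001]]
ft_force: [-2.5, -1.9, 5.9]
grip_width: 0.0486
```

```bash
python3 - <<'E'
from plan import *
plan([((.558,-.086,.12),35.9,5),((.433,.144,.12),32.6,10)],0)
E
```

```text
[{"hand":0,"dx":0.01,"dy":-1.71,"ax":-0.01,"ay":-0.02,"az":0.03},{"hand":0,"dx":0.01,"dy":-1.7,"dz":0.01,"ax":-0.01,"ay":-0.02,"az":0.03},{"hand":0,"dy":-1.71,"ax":-0.01,"ay":-0.02,"az":0.02},{"hand":0,"dy":-1.7,"dz":0.01,"ax":-0.01,"ay":-0.01,"az":0.03},{"hand":0,"dx":0.01,"dy":-1.71,"ax":-0.01,"ay":-0.02,"az":0.02}]
[{"hand":0,"dx":-2.6,"dz":0.34,"ay":0.33},{"hand":0,"dx":-2.6,"dz":0.32,"ay":0.33},{"hand":0,"dx":-2.6,"dz":0.31,"ay":0.33},{"hand":0,"dx":-2.6,"dz":0.29,"ay":0.33},{"hand":0,"dx":-2.6,"dz":0.28,"ay":0.33}]
[{"hand":0,"dx":-2.61,"dz":0.26,"ay":0.33},{"hand":0,"dx":-2.61,"dz":0.24,"ay":0.33},{"hand":0,"dx":-2.61,"dz":0.23,"ay":0.33},{"hand":0,"dx":-2.6,"dz":0.22,"ay":0.33},{"hand":0,"dx":-2.61,"dz":0.2,"ay":0.33}]
end [0.433 0.144 0.12 ]
```

Request:
jog_arm(
  rows=[
    {"hand": 0,"dx": 0,"dy": -0.5,"dz": 0,"ax": 0,"ay": 0,"az": 0},
    {"hand": 0,"dx": 0,"dy": -1.5,"dz": 0,"ax": 0,"ay": 0,"az": 0},
    {"hand": 0,"dx": 0,"dy": -2.2,"dz": 0,"ax": 0,"ay": 0,"az": 0},
    {"hand": 0,"dx": 0,"dy": -2.3,"dz": 0,"ax": 0,"ay": 0,"az": 0},
    {"hand": 0,"dx": -0.5,"dy": -2.0,"dz": 0,"ax": 0,"ay": 0,"az": 0},
  ],
)

```text
time_s: 4.1
position: [0.5548, -0.0818, 0.1201]
tool_rot: [[0.585, 0.001, 0.811], [-0.811, -0.001, 0.585], [0.001, -1.0, 0.001]]
ft_force: [0.1, 0.3, -1.9]
grip_width: 0.0485
```

Request:
jog_arm(
  rows=[
    {"hand": 0,"dx": -1.5,"dy": 0,"dz": 0.3,"ax": 0,"ay": 0.33,"az": 0},
    {"hand": 0,"dx": -2.5,"dy": 0,"dz": 0.3,"ax": 0,"ay": 0.33,"az": 0},
    {"hand": 0,"dx": -3.0,"dy": 0,"dz": 0.3,"ax": 0,"ay": 0.33,"az": 0},
    {"hand": 0,"dx": -3.2,"dy": 0,"dz": 0.3,"ax": 0,"ay": 0.33,"az": 0},
    {"hand": 0,"dx": -3.2,"dy": 0,"dz": 0.3,"ax": 0,"ay": 0.33,"az": 0},
  ],
)

```text
time_s: 4.52
position: [0.4888, 0.0379, 0.1187]
tool_rot: [[0.561, 0.001, 0.828], [-0.828, 0.0, 0.561], [0.0, -1.0, 0.001]]
ft_force: [0.7, 0.5, -3.0]
grip_width: 0.0486
```

Request:
jog_arm(
  rows=[
    {"hand": 0,"dx": -3.2,"dy": 0,"dz": 0.3,"ax": 0,"ay": 0.33,"az": 0},
    {"hand": 0,"dx": -3.0,"dy": 0,"dz": 0.3,"ax": 0,"ay": 0.33,"az": 0},
    {"hand": 0,"dx": -2.5,"dy": 0,"dz": 0.3,"ax": 0,"ay": 0.33,"az": 0},
    {"hand": 0,"dx": -2.0,"dy": 0,"dz": 0.2,"ax": 0,"ay": 0.33,"az": 0},
    {"hand": 0,"dx": -1.2,"dy": 0,"dz": 0.1,"ax": 0,"ay": 0.33,"az": 0},
  ],
)

```text
time_s: 4.93
position: [0.4325, 0.1443, 0.1188]
tool_rot: [[0.539, 0.0, 0.843], [-0.843, 0.0, 0.539], [-0.0, -1.0, 0.0]]
ft_force: [-0.3, 0.3, -1.7]
grip_width: 0.0489
```

```bash
python3 - <<'E'
from plan import *
s=status.observe(); print(s["time_s"],s["position"],s["ft_force"],s["grip_width"])
np.savez("v3.npz",position=s["position"],tool_rot=s["tool_rot"])
for n in ["wrist","scene"]: cv2.imwrite(f"pics/{n}3.png",imaging.get_image(n)[:,:,::-1])
E
```

```text
4.9333 [0.43245116 0.14432485 0.11876126] [-0.31871061  0.33705054 -1.65118587] 0.04892985681157289
```

View pics/wrist3.png

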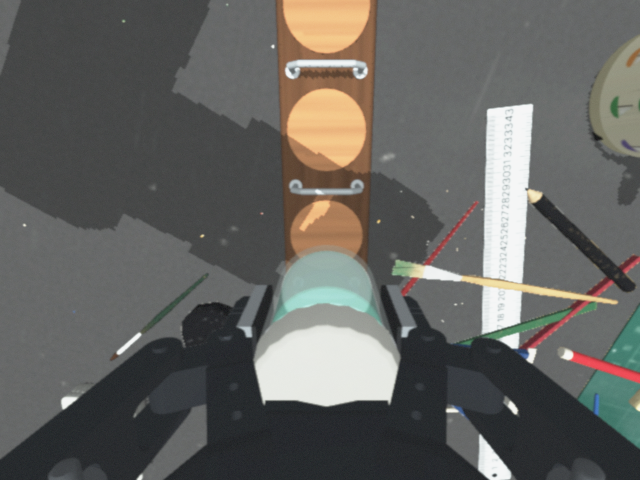

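View pics/scene3.png

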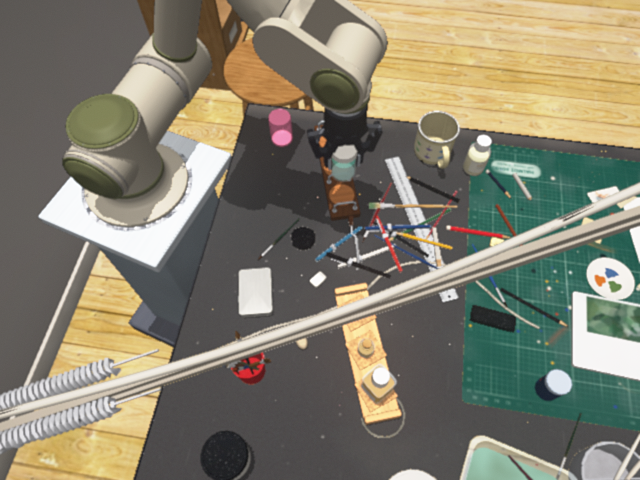

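```bash
python3 - <<'E'
from plan import *
s=dict(np.load("v3.npz"))
im=cv2.imread("pics/wrist3.png")
cv2.imwrite("pics/w3.png",cv2.resize(im[0:400,230:430],None,fx=3,fy=3,interpolation=cv2.INTER_CUBIC)[300:900])
pts=[(326.5,129.5),(326.5,89),(326.5,170),(287,129.5),(366,129.5)]
print(back(pts,.017,"wrist",s).round(4))
# hoop feet at z~.012-.017
print("hoop feet mid-right",back([(296,188),(357,188)],.017,"wrist",s).round(4),"left-mid",back([(292,72),(361,72)],.017,"wrist",s).round(4))
# right place model: where disc centre/edge would project
E
```

```text
[[0.3915 0.2095 0.017 ]
 [0.3777 0.2311 0.017 ]
 [0.4063 0.1865 0.017 ]
 [0.3687 0.195  0.017 ]
 [0.4143 0.2241 0.017 ]]
hoop feet mid-right [[0.3947 0.1639 0.017 ]
 [0.4317 0.1875 0.017 ]] left-mid [[0.3532 0.2276 0.017 ]
 [0.3912 0.2519 0.017 ]]
```

View pics/w3.png

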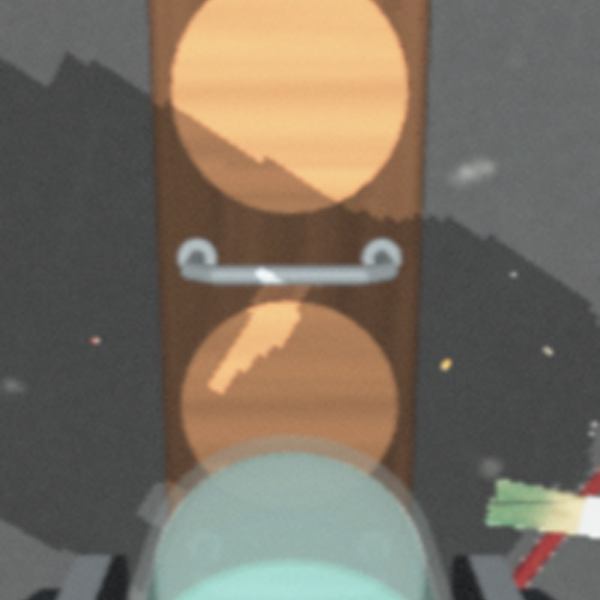

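Request:
jog_arm(
  rows=[
    {"hand": 0,"dx": 0,"dy": 1.0,"dz": 0.04,"ax": 0,"ay": 0,"az": 0},
    {"hand": 0,"dx": 0,"dy": 1.6,"dz": 0,"ax": 0,"ay": 0,"az": 0},
    {"hand": 0,"dx": 0,"dy": 1.8,"dz": 0,"ax": 0,"ay": 0,"az": 0},
    {"hand": 0,"dx": 0,"dy": 1.6,"dz": 0,"ax": 0,"ay": 0,"az": 0},
    {"hand": 0,"dx": 0,"dy": 1.0,"dz": 0,"ax": 0,"ay": 0,"az": 0},
  ],
)

```text
time_s: 5.45
position: [0.4343, 0.1421, 0.0472]
tool_rot: [[0.537, -0.001, 0.843], [-0.843, -0.0, 0.537], [-0.0, -1.0, -0.001]]
ft_force: [-0.1, -0.0, -2.1]
grip_width: 0.0485
```

Request:
jog_arm(
  rows=[
    {"hand": 0,"dx": 0,"dy": 0.5,"dz": 0,"ax": 0,"ay": 0,"az": 0},
    {"hand": 0,"dx": 0,"dy": 0.4,"dz": 0,"ax": 0,"ay": 0,"az": 0},
    {"hand": 0,"dx": 0,"dy": 0.3,"dz": 0,"ax": 0,"ay": 0,"az": 0},
    {"hand": 0,"dx": 0,"dy": 0.1,"dz": 0,"ax": 0,"ay": 0,"az": 0},
    {"hand": 0,"dx": 0,"dy": 0,"dz": 0,"ax": 0,"ay": 0,"az": 0},
  ],
)

```text
time_s: 5.87
position: [0.4344, 0.1427, 0.0354]
tool_rot: [[0.538, 0.001, 0.843], [-0.843, 0.0, 0.538], [0.0, -1.0, 0.001]]
ft_force: [0.3, -0.7, -0.9]
grip_width: 0.0489
```

Request:
jog_arm(
  rows=[
    {"hand": 0,"dx": -0.12,"dy": 0,"dz": 0,"ax": 0,"ay": 0,"az": 0},
    {"hand": 0,"dx": -0.12,"dy": 0,"dz": 0,"ax": 0,"ay": 0,"az": 0},
    {"hand": 0,"dx": 0,"dy": 0.05,"dz": 0,"ax": 0,"ay": 0,"az": 0},
    {"hand": 0,"dx": 0,"dy": 0.05,"dz": 0,"ax": 0,"ay": 0,"az": 0},
    {"hand": 0,"dx": 0,"dy": 0,"dz": 0,"ax": 0,"ay": 0,"az": 0},
  ],
)

```text
time_s: 6.28
position: [0.4328, 0.1451, 0.0347]
tool_rot: [[0.538, 0.001, 0.843], [-0.843, 0.0, 0.538], [0.0, -1.0, 0.001]]
ft_force: [-2.3, 1.8, 6.8]
grip_width: 0.0485
```

```bash
python3 - <<'E'
from plan import *
s=status.observe(); print(s["time_s"],s["position"],s["ft_force"],s["grip_width"])
for n in ["scene","wrist"]:
  im=imaging.get_image(n)[:,:,::-1]; cv2.imwrite(f"pics/{n}4.png",im)
  if n=="scene": a=cv2.resize(im[110:230,290:390],None,fx=5,fy=5,interpolation=cv2.INTER_CUBIC)
  else: b=cv2.resize(im[150:390,200:460],None,fx=2.5,fy=2.5)
cv2.imwrite("pics/c4.png",cv2.resize(np.hstack([a[:600],b]),None,fx=.7,fy=.7))
E
```

```text
6.2833 [0.43283736 0.14505872 0.03471858] [-2.30066513  1.78938422  6.80755037] 0.04850904781134616
```

View pics/c4.png

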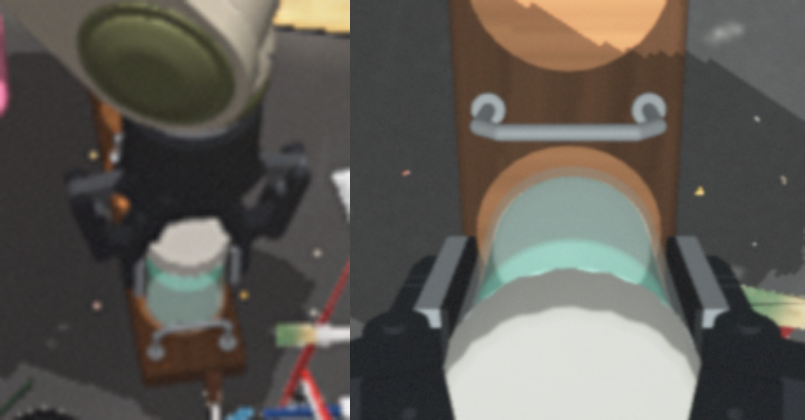

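```bash
python3 - <<'E'
from plan import *
s=status.observe()
im=cv2.imread("pics/wrist4.png")
t=np.linspace(0,2*np.pi,90)
S=4; b=cv2.resize(im[190:340,240:420],None,fx=S,fy=S,interpolation=cv2.INTER_CUBIC)
def circ(c,r,z,col):
    P=np.c_[c[0]+r*np.cos(t),c[1]+r*np.sin(t),0*t+z]; q=proj(P,"wrist",s)
    cv2.polylines(b,[(((q-[240,190])+.5)*S).astype(int)],True,col,1)
circ(s["position"],.025,.018,(0,0,255)); circ(s["position"],.025,.092,(0,0,255)); circ((.4328,.1446),.0265,.017,(255,0,0))
cv2.imwrite("pics/o4.png",b)
E
```

```text
(no output)
```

View pics/o4.png

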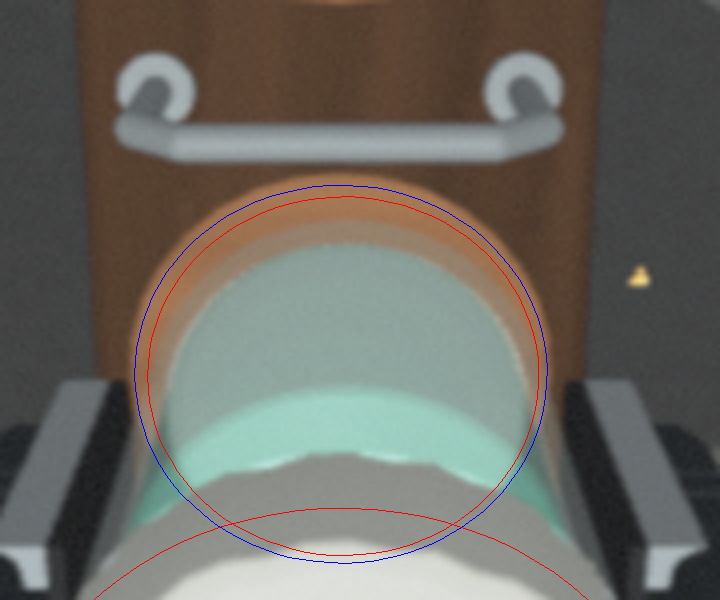

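```bash
python3 - <<'E'
from plan import *
s=status.observe()
t=np.linspace(0,2*np.pi,90)
im=cv2.imread("pics/scene4.png"); S=8; o=np.array([315,160])
b=cv2.resize(im[160:230,315:375],None,fx=S,fy=S,interpolation=cv2.INTER_CUBIC)
def circ(c,r,z,col):
    P=np.c_[c[0]+r*np.cos(t),c[1]+r*np.sin(t),0*t+z]; q=proj(P,"scene",s)
    cv2.polylines(b,[(((q-o)+.5)*S).astype(int)],True,col,1)
circ(s["position"],.025,.018,(0,0,255)); circ(s["position"],.025,.092,(0,0,255)); circ((.4328,.1446),.0265,.017,(255,0,0))
cv2.imwrite("pics/o4s.png",b)
E
```

```text
(no output)
```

View pics/o4s.png

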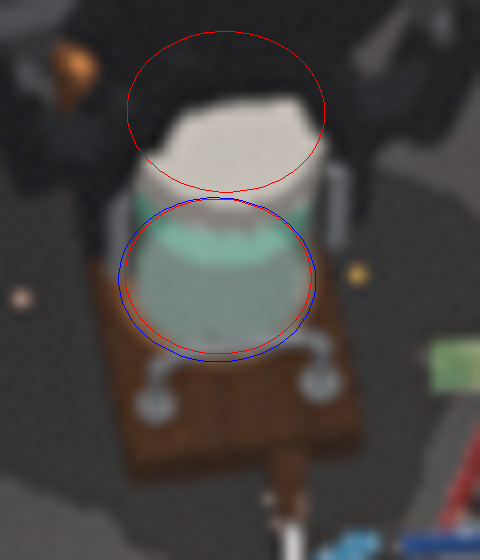

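The overlays show the jar about 3–4 mm right of the disc middle along the row. I'll lift slightly, shift and set it down.

Request:
jog_arm(
  rows=[
    {"hand": 0,"dx": 0,"dy": -0.4,"dz": 0,"ax": 0,"ay": 0,"az": 0},
    {"hand": 0,"dx": -0.18,"dy": 0,"dz": 0,"ax": 0,"ay": 0,"az": 0},
    {"hand": 0,"dx": -0.17,"dy": 0,"dz": 0,"ax": 0,"ay": 0,"az": 0},
    {"hand": 0,"dx": 0,"dy": 0.3,"dz": 0,"ax": 0,"ay": 0,"az": 0},
    {"hand": 0,"dx": 0,"dy": 0.1,"dz": 0,"ax": 0,"ay": 0,"az": 0},
  ],
)

```text
time_s: 6.8
position: [0.4309, 0.148, 0.0346]
tool_rot: [[0.538, 0.0, 0.843], [-0.843, 0.0, 0.538], [0.0, -1.0, 0.0]]
ft_force: [-8.0, 0.6, 27.2]
grip_width: 0.0485
```

```bash
python3 - <<'E'
from plan import *
s=status.observe(); print(s["time_s"],s["position"],s["ft_force"])
im=imaging.get_image("wrist")[:,:,::-1]
cv2.imwrite("pics/o5.png",cv2.resize(im[190:340,240:420],None,fx=4,fy=4,interpolation=cv2.INTER_CUBIC))
E
```

```text
6.8 [0.43093111 0.1480286  0.03461936] [-7.96905866  0.62005237 27.20624489]
```

View pics/o5.png

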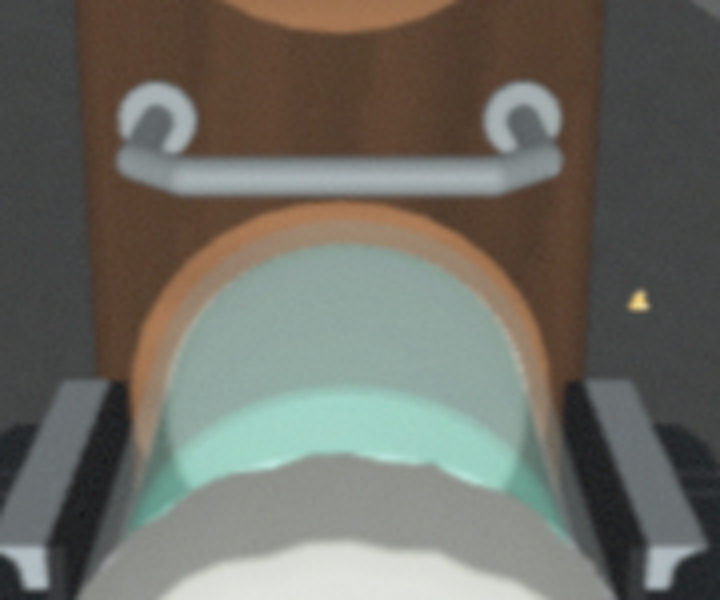

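Centred now to about 1 mm. I'll ease off the pressure and release.

Request:
jog_arm(
  rows=[
    {"hand": 0,"dx": 0,"dy": -0.05,"dz": 0,"ax": 0,"ay": 0,"az": 0},
    {"hand": 0.75,"dx": 0,"dy": 0,"dz": 0,"ax": 0,"ay": 0,"az": 0},
    {"hand": 0.85,"dx": 0,"dy": 0,"dz": 0,"ax": 0,"ay": 0,"az": 0},
    {"hand": 1,"dx": 0,"dy": 0,"dz": 0,"ax": 0,"ay": 0,"az": 0},
    {"hand": 1,"dx": 0,"dy": 0,"dz": 0,"ax": 0,"ay": 0,"az": 0},
  ],
)

```text
time_s: 7.27
position: [0.431, 0.1477, 0.0345]
tool_rot: [[0.538, -0.0, 0.843], [-0.843, -0.0, 0.538], [-0.0, -1.0, -0.0]]
ft_force: [-0.4, -0.6, -0.0]
grip_width: 0.0855
```

Request:
jog_arm(
  rows=[
    {"hand": 1,"dx": 0,"dy": -0.5,"dz": 0,"ax": 0,"ay": 0,"az": 0},
    {"hand": 1,"dx": 0,"dy": -1.5,"dz": 0,"ax": 0,"ay": 0,"az": 0},
    {"hand": 1,"dx": 0,"dy": -2.5,"dz": 0,"ax": 0,"ay": 0,"az": 0},
    {"hand": 1,"dx": 0,"dy": -3.5,"dz": 0,"ax": 0,"ay": 0,"az": 0},
    {"hand": 1,"dx": 0,"dy": -4.0,"dz": 0,"ax": 0,"ay": 0,"az": 0},
  ],
)

```text
time_s: 7.68
position: [0.43, 0.1477, 0.1555]
tool_rot: [[0.538, -0.003, 0.843], [-0.843, -0.0, 0.538], [-0.001, -1.0, -0.003]]
ft_force: [0.8, 0.5, -0.4]
grip_width: 0.0852
```

```bash
python3 - <<'E'
from plan import *
s=status.observe(); print(s["time_s"],s["position"],s["ft_force"],s["grip_width"])
np.savez("v6.npz",position=s["position"],tool_rot=s["tool_rot"])
a=imaging.get_image("wrist")[:,:,::-1]; b=imaging.get_image("scene")[:,:,::-1]; cv2.imwrite("pics/wrist6.png",a); cv2.imwrite("pics/scene6.png",b)
cv2.imwrite("pics/c6.png",np.hstack([cv2.resize(a,(480,360)),cv2.resize(b[110:230,290:390],(300,360))]))
plan([((.545,-.09,.15),34,11)],1)
E
```

```text
7.6833 [0.42999528 0.14766513 0.15545255] [ 0.81845581  0.48556983 -0.3898349 ] 0.08519446052646741
[{"hand":1,"dx":2.37,"dy":0.1,"dz":-0.31,"ax":-0.05,"ay":-0.13,"az":0.03},{"hand":1,"dx":2.37,"dy":0.1,"dz":-0.31,"ax":-0.05,"ay":-0.13,"az":0.03},{"hand":1,"dx":2.37,"dy":0.1,"dz":-0.32,"ax":-0.05,"ay":-0.13,"az":0.03},{"hand":1,"dx":2.37,"dy":0.1,"dz":-0.33,"ax":-0.05,"ay":-0.13,"az":0.03},{"hand":1,"dx":2.37,"dy":0.1,"dz":-0.33,"ax":-0.05,"ay":-0.13,"az":0.03}]
[{"hand":1,"dx":2.37,"dy":0.09,"dz":-0.34,"ax":-0.05,"ay":-0.13,"az":0.02},{"hand":1,"dx":2.36,"dy":0.1,"dz":-0.34,"ax":-0.05,"ay":-0.14,"az":0.03},{"hand":1,"dx":2.36,"dy":0.09,"dz":-0.35,"ax":-0.05,"ay":-0.13,"az":0.02},{"hand":1,"dx":2.36,"dy":0.09,"dz":-0.35,"ax":-0.04,"ay":-0.14,"az":0.03},{"hand":1,"dx":2.37,"dy":0.09,"dz":-0.35,"ax":-0.05,"ay":-0.13,"az":0.02}]
[{"hand":1,"dx":2.36,"dy":0.1,"dz":-0.36,"ax":-0.04,"ay":-0.14,"az":0.03},{"hand":1},{"hand":1},{"hand":1},{"hand":1}]
end [ 0.545 -0.09   0.15 ]
```

View pics/c6.png

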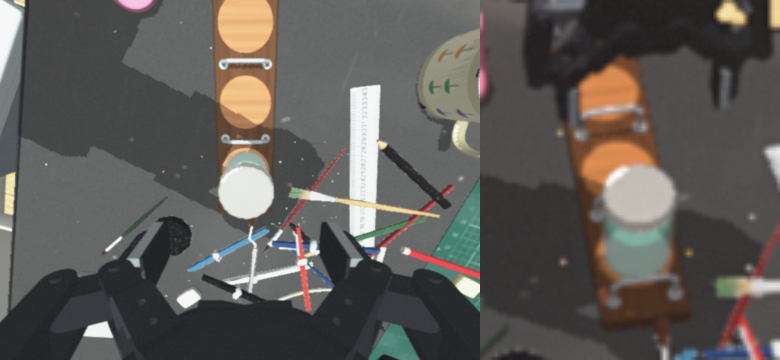

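The jar stands upright in the right-hand place (wrist crop (245,190)). Next I hover above the vial.

```bash
python3 - <<'E'
from plan import *
plan([((.605,-.152,.135),36,15)],1)
E
```

```text
[{"hand":1,"dx":2.3,"dy":0.18,"dz":-0.11,"ax":-0.04,"ay":-0.23,"az":0.02},{"hand":1,"dx":2.3,"dy":0.18,"dz":-0.12,"ax":-0.03,"ay":-0.23,"az":0.02},{"hand":1,"dx":2.3,"dy":0.18,"dz":-0.13,"ax":-0.04,"ay":-0.23,"az":0.02},{"hand":1,"dx":2.3,"dy":0.17,"dz":-0.14,"ax":-0.03,"ay":-0.23,"az":0.02},{"hand":1,"dx":2.3,"dy":0.17,"dz":-0.15,"ax":-0.04,"ay":-0.23,"az":0.02}]
[{"hand":1,"dx":2.3,"dy":0.17,"dz":-0.16,"ax":-0.03,"ay":-0.23,"az":0.02},{"hand":1,"dx":2.3,"dy":0.17,"dz":-0.17,"ax":-0.04,"ay":-0.23,"az":0.02},{"hand":1,"dx":2.3,"dy":0.17,"dz":-0.18,"ax":-0.03,"ay":-0.23,"az":0.02},{"hand":1,"dx":2.3,"dy":0.17,"dz":-0.19,"ax":-0.04,"ay":-0.23,"az":0.02},{"hand":1,"dx":2.29,"dy":0.17,"dz":-0.19,"ax":-0.03,"ay":-0.23,"az":0.02}]
[{"hand":1,"dx":2.3,"dy":0.17,"dz":-0.2,"ax":-0.04,"ay":-0.23,"az":0.02},{"hand":1,"dx":2.29,"dy":0.17,"dz":-0.21,"ax":-0.03,"ay":-0.23,"az":0.02},{"hand":1,"dx":2.29,"dy":0.17,"dz":-0.22,"ax":-0.04,"ay":-0.23,"az":0.02},{"hand":1,"dx":2.29,"dy":0.18,"dz":-0.24,"ax":-0.03,"ay":-0.23,"az":0.02},{"hand":1,"dx":2.3,"dy":0.17,"dz":-0.24,"ax":-0.04,"ay":-0.24,"az":0.03}]
end [ 0.605 -0.152  0.135]
```

Request:
jog_arm(
  rows=[
    {"hand": 1,"dx": 1.4,"dy": 0,"dz": -0.1,"ax": 0,"ay": -0.23,"az": 0},
    {"hand": 1,"dx": 2.3,"dy": 0.1,"dz": -0.1,"ax": 0,"ay": -0.23,"az": 0},
    {"hand": 1,"dx": 3.0,"dy": 0.2,"dz": -0.1,"ax": 0,"ay": -0.23,"az": 0},
    {"hand": 1,"dx": 3.5,"dy": 0.2,"dz": -0.2,"ax": 0,"ay": -0.23,"az": 0},
    {"hand": 1,"dx": 3.5,"dy": 0.2,"dz": -0.2,"ax": 0,"ay": -0.23,"az": 0},
  ],
)

```text
time_s: 8.2
position: [0.5001, 0.028, 0.1475]
tool_rot: [[0.555, -0.0, 0.832], [-0.832, 0.0, 0.555], [-0.0, -1.0, -0.0]]
ft_force: [0.7, 0.4, -0.8]
grip_width: 0.0856
```

Request:
jog_arm(
  rows=[
    {"hand": 1,"dx": 3.5,"dy": 0.2,"dz": -0.2,"ax": 0,"ay": -0.3,"az": 0},
    {"hand": 1,"dx": 3.5,"dy": 0.2,"dz": -0.2,"ax": 0,"ay": -0.3,"az": 0},
    {"hand": 1,"dx": 3.5,"dy": 0.2,"dz": -0.3,"ax": 0,"ay": -0.3,"az": 0},
    {"hand": 1,"dx": 3.5,"dy": 0.2,"dz": -0.3,"ax": 0,"ay": -0.3,"az": 0},
    {"hand": 1,"dx": 3.0,"dy": 0.2,"dz": -0.3,"ax": 0,"ay": -0.3,"az": 0},
  ],
)

```text
time_s: 8.62
position: [0.5854, -0.1208, 0.1372]
tool_rot: [[0.576, -0.0, 0.818], [-0.818, 0.0, 0.576], [-0.0, -1.0, -0.0]]
ft_force: [-0.5, -0.6, 0.5]
grip_width: 0.0855
```

Request:
jog_arm(
  rows=[
    {"hand": 1,"dx": 2.3,"dy": 0.2,"dz": -0.3,"ax": 0,"ay": -0.3,"az": 0},
    {"hand": 1,"dx": 1.2,"dy": 0.2,"dz": -0.2,"ax": 0,"ay": -0.3,"az": 0},
    {"hand": 1,"dx": 0.3,"dy": 0,"dz": 0,"ax": 0,"ay": 0,"az": 0},
    {"hand": 1,"dx": 0,"dy": 0,"dz": 0,"ax": 0,"ay": 0,"az": 0},
    {"hand": 1,"dx": 0,"dy": 0,"dz": 0,"ax": 0,"ay": 0,"az": 0},
  ],
)

```text
time_s: 9.03
position: [0.6022, -0.1513, 0.1337]
tool_rot: [[0.585, -0.001, 0.811], [-0.811, 0.001, 0.585], [-0.001, -1.0, -0.0]]
ft_force: [-0.9, -0.1, 0.4]
grip_width: 0.0855
```

```bash
python3 - <<'E'
from plan import *
s=status.observe(); print(s["time_s"],s["position"],s["tool_rot"].round(3),s["ft_force"],s["grip_width"])
np.savez("v7.npz",position=s["position"],tool_rot=s["tool_rot"])
a=imaging.get_image("wrist")[:,:,::-1]; cv2.imwrite("pics/wrist7.png",a)
E
```

```text
9.0333 [ 0.60224327 -0.15131965  0.13366701] [[ 0.585 -0.001  0.811]
 [-0.811  0.001  0.585]
 [-0.001 -1.    -0.   ]] [-0.91421288 -0.10124334  0.35963554] 0.0854505870852909
```

View pics/wrist7.png

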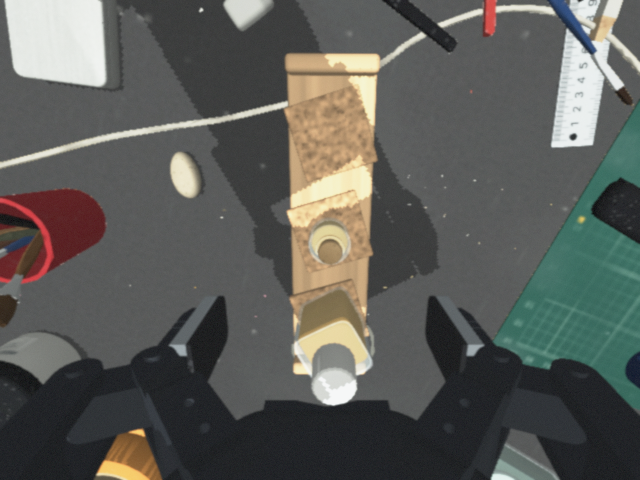

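```bash
python3 - <<'E'
from plan import *
s=dict(np.load("v7.npz"))
im=cv2.imread("pics/wrist7.png")
cv2.imwrite("pics/w7.png",cv2.resize(im[180:410,260:400],None,fx=3.4,fy=3.4,interpolation=cv2.INTER_CUBIC)[:600*2])
cv2.imwrite("pics/w7a.png",cv2.resize(im[210:280,280:380],None,fx=8,fy=8,interpolation=cv2.INTER_CUBIC))
cv2.imwrite("pics/w7b.png",cv2.resize(im[280:410,270:400],None,fx=4.5,fy=4.5,interpolation=cv2.INTER_CUBIC))
print(back([(331,251),(334,387)],[.060,.105],"wrist",s).round(4), proj([[.605,-.152,.06],[.65,-.21,.105]],"wrist",s))
E
```

```text
[[ 0.606  -0.1502  0.06  ]
 [ 0.6491 -0.2075  0.105 ]] [[328.30400499 252.22109624]
 [332.68033446 390.48705997]]
```

View pics/w7a.png

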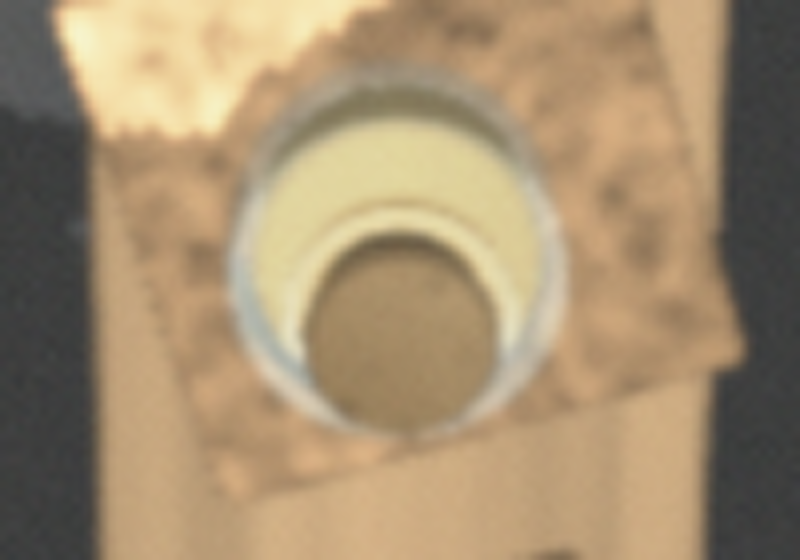

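View pics/w7b.png

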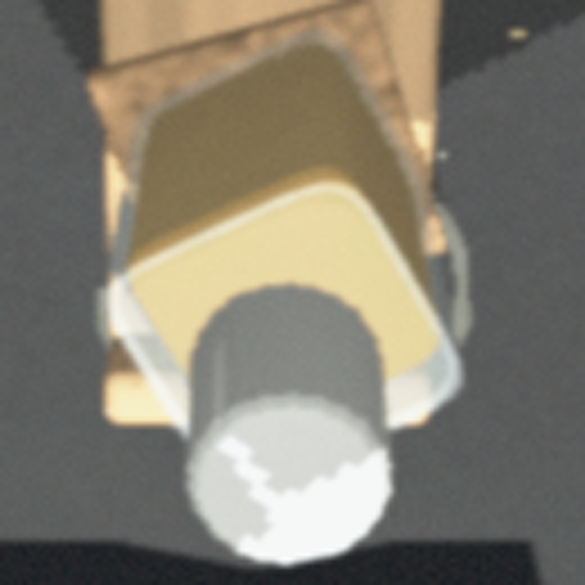

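The vial's cork is at (330,252) in the wrist view, giving about (0.606,-0.152). Descending.

Request:
jog_arm(
  rows=[
    {"hand": 1,"dx": 0.2,"dy": 0.8,"dz": 0.14,"ax": 0,"ay": 0,"az": 0},
    {"hand": 1,"dx": 0.15,"dy": 2.0,"dz": 0.14,"ax": 0,"ay": 0,"az": 0},
    {"hand": 1,"dx": 0,"dy": 3.0,"dz": 0,"ax": 0,"ay": 0,"az": 0},
    {"hand": 1,"dx": 0,"dy": 2.7,"dz": 0,"ax": 0,"ay": 0,"az": 0},
    {"hand": 1,"dx": 0,"dy": 1.7,"dz": 0,"ax": 0,"ay": 0,"az": 0},
  ],
)

```text
time_s: 9.5
position: [0.6058, -0.1524, 0.0287]
tool_rot: [[0.585, -0.003, 0.811], [-0.811, 0.002, 0.585], [-0.003, -1.0, -0.002]]
ft_force: [0.3, -0.6, -0.2]
grip_width: 0.0853
```

Request:
jog_arm(
  rows=[
    {"hand": 1,"dx": 0,"dy": 0.9,"dz": 0,"ax": 0,"ay": 0,"az": 0},
    {"hand": 1,"dx": 0,"dy": 0.3,"dz": 0,"ax": 0,"ay": 0,"az": 0},
    {"hand": 1,"dx": 0,"dy": 0,"dz": 0,"ax": 0,"ay": 0,"az": 0},
    {"hand": 1,"dx": 0,"dy": 0,"dz": 0,"ax": 0,"ay": 0,"az": 0},
    {"hand": 1,"dx": 0,"dy": 0,"dz": 0,"ax": 0,"ay": 0,"az": 0},
  ],
)

```text
time_s: 9.92
position: [0.6077, -0.1539, 0.0209]
tool_rot: [[0.585, 0.002, 0.811], [-0.811, -0.001, 0.585], [0.002, -1.0, 0.001]]
ft_force: [-0.3, 0.6, -0.4]
grip_width: 0.0856
```

```bash
python3 - <<'E'
from plan import *
s=status.observe(); print(s["time_s"],s["position"],s["ft_force"],s["grip_width"])
a=imaging.get_image("wrist")[:,:,::-1]; cv2.imwrite("pics/wrist8.png",a)
print(proj([[s["position"][0],s["position"][1],z] for z in (.06,.052,.017)],"wrist",s))
E
```

```text
9.9167 [ 0.60765004 -0.15390403  0.02094454] [-0.31726055  0.62573197 -0.42433812] 0.08561631438020134
[[325.06443466 352.87663343]
 [325.11063874 339.7234637 ]
 [325.26131346 296.83006866]]
```

View pics/wrist8.png

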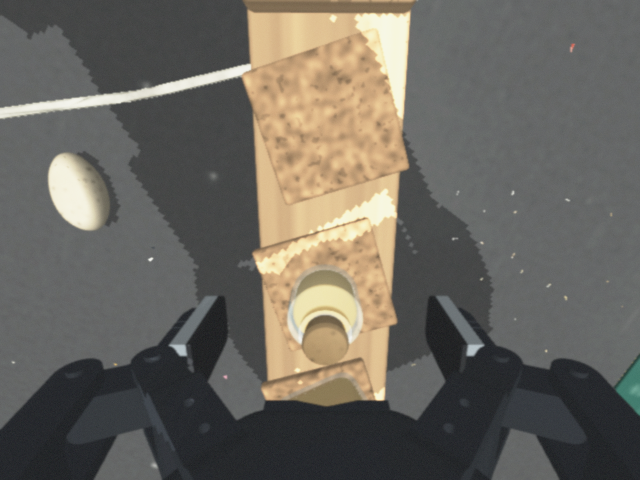

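The vial sits between the fingers (cork at (325,341)), about 1–2 mm toward the camera from the pinch line. I'll nudge and close.

Request:
jog_arm(
  rows=[
    {"hand": 1,"dx": -0.15,"dy": 0.05,"dz": 0,"ax": 0,"ay": 0,"az": 0},
    {"hand": 0,"dx": 0,"dy": 0,"dz": 0,"ax": 0,"ay": 0,"az": 0},
    {"hand": 0,"dx": 0,"dy": 0,"dz": 0,"ax": 0,"ay": 0,"az": 0},
    {"hand": 0,"dx": 0,"dy": 0,"dz": 0,"ax": 0,"ay": 0,"az": 0},
    {"hand": 0,"dx": 0,"dy": 0,"dz": 0,"ax": 0,"ay": 0,"az": 0},
  ],
  newtons=30,
)

```text
time_s: 10.38
position: [0.6062, -0.1526, 0.0192]
tool_rot: [[0.585, 0.0, 0.811], [-0.811, -0.0, 0.585], [0.0, -1.0, 0.0]]
ft_force: [0.0, 0.1, -0.0]
grip_width: 0.039
```

Request:
jog_arm(
  rows=[
    {"hand": 0,"dx": 0,"dy": 0,"dz": 0,"ax": 0,"ay": 0,"az": 0},
    {"hand": 0,"dx": 0,"dy": 0,"dz": 0,"ax": 0,"ay": 0,"az": 0},
    {"hand": 0,"dx": 0,"dy": 0,"dz": 0,"ax": 0,"ay": 0,"az": 0},
    {"hand": 0,"dx": 0,"dy": 0,"dz": 0,"ax": 0,"ay": 0,"az": 0},
    {"hand": 0,"dx": 0,"dy": 0,"dz": 0,"ax": 0,"ay": 0,"az": 0},
  ],
  newtons=30,
)

```text
time_s: 10.8
position: [0.6062, -0.1526, 0.0193]
tool_rot: [[0.585, 0.0, 0.811], [-0.811, -0.0, 0.585], [0.0, -1.0, 0.0]]
ft_force: [-0.4, 0.2, 3.2]
grip_width: 0.0294
```

```bash
python3 - <<'E'
from plan import *
s=status.observe(); print(s["time_s"],s["position"],s["ft_force"],s["grip_width"])
a=imaging.get_image("wrist")[:,:,::-1]; cv2.imwrite("pics/wrist9.png",a[200:])
E
```

```text
10.8 [ 0.60623769 -0.15258537  0.01929455] [-0.37426097  0.21120599  3.22599743] 0.029409742407272555
```

View pics/wrist9.png

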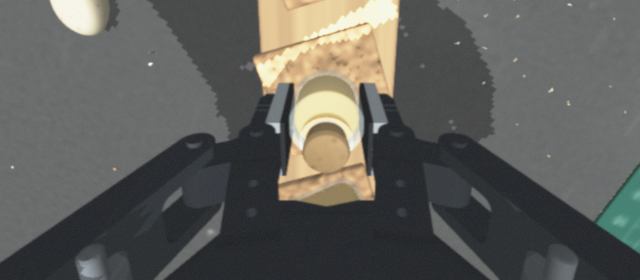

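Request:
jog_arm(
  rows=[
    {"hand": 0,"dx": 0,"dy": -0.4,"dz": 0,"ax": 0,"ay": 0,"az": 0},
    {"hand": 0,"dx": 0,"dy": -1.4,"dz": 0,"ax": 0,"ay": 0,"az": 0},
    {"hand": 0,"dx": 0,"dy": -2.4,"dz": 0,"ax": 0,"ay": 0,"az": 0},
    {"hand": 0,"dx": 0,"dy": -2.8,"dz": 0,"ax": 0,"ay": 0,"az": 0},
    {"hand": 0,"dx": -0.5,"dy": -2.6,"dz": 0,"ax": 0,"ay": 0,"az": 0},
  ],
)

```text
time_s: 11.27
position: [0.6033, -0.1489, 0.1162]
tool_rot: [[0.584, -0.0, 0.812], [-0.812, 0.0, 0.584], [-0.0, -1.0, -0.0]]
ft_force: [-0.2, 0.0, 0.5]
grip_width: 0.0294
```

```bash
python3 - <<'E'
from plan import *
s=status.observe(); print(s["time_s"],s["position"],s["ft_force"],s["grip_width"])
plan([((.392,.208,.135),32.6,14)],0)
E
```

```text
11.2667 [ 0.60327132 -0.14893784  0.11617472] [-0.15899273  0.03379008  0.47713453] 0.029410508373198283
[{"hand":0,"dx":-2.95,"dy":-0.13,"dz":0.26,"ay":0.22},{"hand":0,"dx":-2.95,"dy":-0.13,"dz":0.25,"ay":0.23},{"hand":0,"dx":-2.95,"dy":-0.13,"dz":0.24,"ay":0.22},{"hand":0,"dx":-2.95,"dy":-0.14,"dz":0.23,"ay":0.23},{"hand":0,"dx":-2.96,"dy":-0.13,"dz":0.22,"ay":0.22}]
[{"hand":0,"dx":-2.96,"dy":-0.14,"dz":0.21,"ay":0.23},{"hand":0,"dx":-2.96,"dy":-0.13,"dz":0.2,"ay":0.22},{"hand":0,"dx":-2.96,"dy":-0.14,"dz":0.18,"ay":0.23},{"hand":0,"dx":-2.96,"dy":-0.13,"dz":0.17,"ay":0.22},{"hand":0,"dx":-2.96,"dy":-0.14,"dz":0.16,"ay":0.23}]
[{"hand":0,"dx":-2.96,"dy":-0.13,"dz":0.15,"ay":0.22},{"hand":0,"dx":-2.96,"dy":-0.14,"dz":0.14,"ay":0.23},{"hand":0,"dx":-2.95,"dy":-0.13,"dz":0.13,"ax":0.01,"ay":0.22},{"hand":0,"dx":-2.96,"dy":-0.14,"dz":0.11,"ay":0.23,"az":-0.01},{"hand":0}]
end [0.392 0.208 0.135]
```

Request:
jog_arm(
  rows=[
    {"hand": 0,"dx": -1.5,"dy": -0.3,"dz": 0.2,"ax": 0,"ay": 0.22,"az": 0},
    {"hand": 0,"dx": -2.5,"dy": -0.4,"dz": 0.2,"ax": 0,"ay": 0.22,"az": 0},
    {"hand": 0,"dx": -3.3,"dy": -0.4,"dz": 0.2,"ax": 0,"ay": 0.22,"az": 0},
    {"hand": 0,"dx": -3.3,"dy": -0.4,"dz": 0.2,"ax": 0,"ay": 0.22,"az": 0},
    {"hand": 0,"dx": -3.3,"dy": -0.4,"dz": 0.2,"ax": 0,"ay": 0.22,"az": 0},
  ],
)

```text
time_s: 11.68
position: [0.53, -0.0282, 0.1342]
tool_rot: [[0.568, -0.0, 0.823], [-0.823, 0.0, 0.568], [-0.0, -1.0, -0.0]]
ft_force: [0.9, 0.4, -0.5]
grip_width: 0.0298
```

Request:
jog_arm(
  rows=[
    {"hand": 0,"dx": -3.3,"dy": 0,"dz": 0.2,"ax": 0,"ay": 0.22,"az": 0},
    {"hand": 0,"dx": -3.3,"dy": 0,"dz": 0.2,"ax": 0,"ay": 0.22,"az": 0},
    {"hand": 0,"dx": -3.3,"dy": 0,"dz": 0.2,"ax": 0,"ay": 0.22,"az": 0},
    {"hand": 0,"dx": -3.3,"dy": 0,"dz": 0.2,"ax": 0,"ay": 0.22,"az": 0},
    {"hand": 0,"dx": -3.3,"dy": 0,"dz": 0.2,"ax": 0,"ay": 0.22,"az": 0},
  ],
)

```text
time_s: 12.1
position: [0.4454, 0.1139, 0.1343]
tool_rot: [[0.553, -0.0, 0.833], [-0.833, 0.0, 0.553], [-0.0, -1.0, 0.0]]
ft_force: [0.4, -0.3, -0.4]
grip_width: 0.0295
```

Request:
jog_arm(
  rows=[
    {"hand": 0,"dx": -3.3,"dy": 0,"dz": 0.2,"ax": 0,"ay": 0.22,"az": 0},
    {"hand": 0,"dx": -3.3,"dy": 0,"dz": 0.15,"ax": 0,"ay": 0.22,"az": 0},
    {"hand": 0,"dx": -2.5,"dy": 0,"dz": 0.15,"ax": 0,"ay": 0.22,"az": 0},
    {"hand": 0,"dx": -1.3,"dy": 0,"dz": 0.15,"ax": 0,"ay": 0.22,"az": 0},
    {"hand": 0,"dx": 0,"dy": 0,"dz": 0,"ax": 0,"ay": 0,"az": 0},
  ],
)

```text
time_s: 12.52
position: [0.3933, 0.2051, 0.1343]
tool_rot: [[0.543, -0.001, 0.84], [-0.84, 0.0, 0.543], [-0.001, -1.0, -0.0]]
ft_force: [0.9, 0.2, -1.3]
grip_width: 0.0297
```

```bash
python3 - <<'E'
from plan import *
s=status.observe(); print(s["time_s"],s["position"],s["ft_force"],s["grip_width"])
np.savez("v10.npz",position=s["position"],tool_rot=s["tool_rot"])
a=imaging.get_image("wrist")[:,:,::-1]; cv2.imwrite("pics/wrist10.png",a)
plan([((.392,.208,.065),32.6,5)],0)
E
```

```text
12.5167 [0.39333967 0.20506143 0.13426145] [ 0.94987411  0.22568316 -1.25014426] 0.029683469290073986
[{"hand":0,"dx":-0.09,"dy":1.39,"ay":0.05},{"hand":0,"dx":-0.09,"dy":1.38,"dz":0.01,"ay":0.05},{"hand":0,"dx":-0.09,"dy":1.39,"ay":0.05},{"hand":0,"dx":-0.1,"dy":1.38,"dz":0.01,"ay":0.04},{"hand":0,"dx":-0.09,"dy":1.39,"ay":0.05}]
end [0.392 0.208 0.065]
```

View pics/wrist10.png

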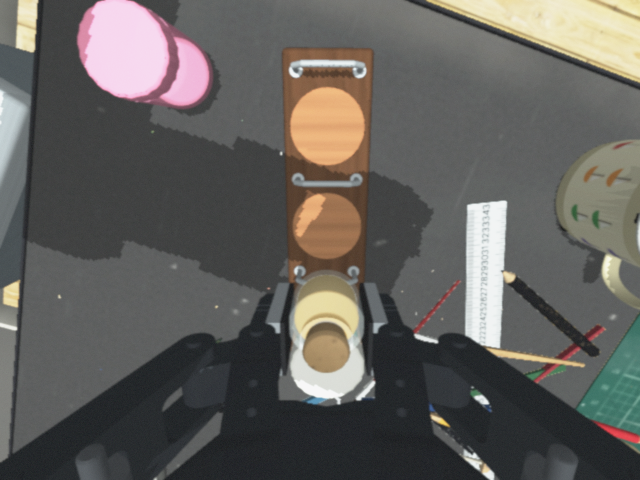

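```bash
python3 - <<'E'
from plan import *
s=dict(np.load("v10.npz"))
print(back([(326.5,226),(327.5,126)],.017,"wrist",s).round(4))
# hoop feet
print(back([(300,272),(352,272),(298,180),(357,180)],.017,"wrist",s).round(4))
E
```

```text
[[0.3915 0.2091 0.017 ]
 [0.3512 0.2726 0.017 ]]
[[0.3944 0.1643 0.017 ]
 [0.4304 0.1875 0.017 ]
 [0.3536 0.2277 0.017 ]
 [0.3913 0.2521 0.017 ]]
```

Request:
jog_arm(
  rows=[
    {"hand": 0,"dx": -0.1,"dy": 1.0,"dz": 0,"ax": 0,"ay": 0.2,"az": 0},
    {"hand": 0,"dx": -0.1,"dy": 2.0,"dz": 0,"ax": 0,"ay": 0,"az": 0},
    {"hand": 0,"dx": -0.1,"dy": 2.5,"dz": 0,"ax": 0,"ay": 0,"az": 0},
    {"hand": 0,"dx": -0.1,"dy": 2.0,"dz": 0,"ax": 0,"ay": 0,"az": 0},
    {"hand": 0,"dx": -0.1,"dy": 1.5,"dz": 0,"ax": 0,"ay": 0,"az": 0},
  ],
)

```text
time_s: 12.98
position: [0.3923, 0.2065, 0.0427]
tool_rot: [[0.536, -0.001, 0.844], [-0.844, -0.0, 0.536], [-0.0, -1.0, -0.001]]
ft_force: [0.4, 0.3, -0.3]
grip_width: 0.0297
```

Request:
jog_arm(
  rows=[
    {"hand": 0,"dx": 0,"dy": 1.0,"dz": 0,"ax": 0,"ay": 0,"az": 0},
    {"hand": 0,"dx": 0,"dy": 0.7,"dz": 0,"ax": 0,"ay": 0,"az": 0},
    {"hand": 0,"dx": 0,"dy": 0.2,"dz": 0,"ax": 0,"ay": 0,"az": 0},
    {"hand": 0,"dx": 0,"dy": 0,"dz": 0,"ax": 0,"ay": 0,"az": 0},
    {"hand": 0,"dx": 0,"dy": 0,"dz": 0,"ax": 0,"ay": 0,"az": 0},
  ],
)

```text
time_s: 13.4
position: [0.3927, 0.2073, 0.0256]
tool_rot: [[0.537, 0.001, 0.844], [-0.844, 0.0, 0.537], [0.0, -1.0, 0.001]]
ft_force: [0.5, -0.5, -0.6]
grip_width: 0.0297
```

```bash
python3 - <<'E'
from plan import *
s=status.observe(); print(s["time_s"],s["position"],s["ft_force"],s["grip_width"])
im=imaging.get_image("wrist")[:,:,::-1].copy(); cv2.imwrite("pics/wrist11.png",im)
t=np.linspace(0,2*np.pi,90);S=4;o=np.array([240,220])
b=cv2.resize(im[220:370,240:420],None,fx=S,fy=S,interpolation=cv2.INTER_CUBIC)
def circ(c,r,z,col):
    P=np.c_[c[0]+r*np.cos(t),c[1]+r*np.sin(t),0*t+z]; q=proj(P,"wrist",s)
    cv2.polylines(b,[(((q-o)+.5)*S).astype(int)],True,col,1)
h=s["position"][2]-.0193
circ(s["position"],.0155,.018+h,(0,0,255)); circ(s["position"],.007,.06+h,(0,0,255)); circ((.392,.208),.0265,.017,(255,0,0))
cv2.imwrite("pics/o11.png",b)
E
```

```text
13.4 [0.39269842 0.20730693 0.02557553] [ 0.47856043 -0.54942258 -0.56201586] 0.0297491653652396
```

View pics/o11.png

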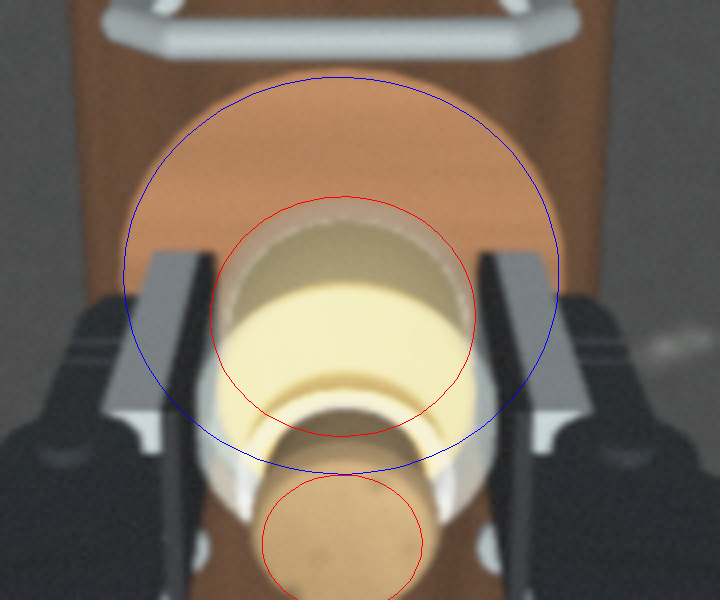

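The vial outline matches the TCP, and the disc middle is about 2 mm further left along the row. Shifting, then lowering.

Request:
jog_arm(
  rows=[
    {"hand": 0,"dx": -0.1,"dy": 0.2,"dz": 0,"ax": 0,"ay": 0,"az": 0},
    {"hand": 0,"dx": -0.1,"dy": 0.2,"dz": 0,"ax": 0,"ay": 0,"az": 0},
    {"hand": 0,"dx": 0,"dy": 0.17,"dz": 0,"ax": 0,"ay": 0,"az": 0},
    {"hand": 0,"dx": 0,"dy": 0,"dz": 0,"ax": 0,"ay": 0,"az": 0},
    {"hand": 0,"dx": 0,"dy": 0,"dz": 0,"ax": 0,"ay": 0,"az": 0},
  ],
)

```text
time_s: 13.87
position: [0.3911, 0.2092, 0.0194]
tool_rot: [[0.537, -0.0, 0.843], [-0.843, 0.0, 0.537], [-0.0, -1.0, -0.0]]
ft_force: [-0.3, -0.4, -0.7]
grip_width: 0.0299
```

Request:
jog_arm(
  rows=[
    {"hand": 0,"dx": 0,"dy": 0.04,"dz": 0,"ax": 0,"ay": 0,"az": 0},
    {"hand": 0,"dx": 0,"dy": 0.0,"dz": 0,"ax": 0,"ay": 0,"az": 0},
    {"hand": 0,"dx": 0,"dy": 0,"dz": 0,"ax": 0,"ay": 0,"az": 0},
    {"hand": 0,"dx": 0,"dy": 0,"dz": 0,"ax": 0,"ay": 0,"az": 0},
    {"hand": 0,"dx": 0,"dy": 0,"dz": 0,"ax": 0,"ay": 0,"az": 0},
  ],
)

```text
time_s: 14.28
position: [0.3911, 0.2092, 0.0192]
tool_rot: [[0.537, 0.0, 0.843], [-0.843, 0.0, 0.537], [0.0, -1.0, 0.0]]
ft_force: [-1.2, -0.2, 6.8]
grip_width: 0.0298
```

Request:
jog_arm(
  rows=[
    {"hand": 0.45,"dx": 0,"dy": 0,"dz": 0,"ax": 0,"ay": 0,"az": 0},
    {"hand": 0.6,"dx": 0,"dy": 0,"dz": 0,"ax": 0,"ay": 0,"az": 0},
    {"hand": 0.85,"dx": 0,"dy": 0,"dz": 0,"ax": 0,"ay": 0,"az": 0},
    {"hand": 1,"dx": 0,"dy": 0,"dz": 0,"ax": 0,"ay": 0,"az": 0},
    {"hand": 1,"dx": 0,"dy": 0,"dz": 0,"ax": 0,"ay": 0,"az": 0},
  ],
)

```text
time_s: 14.7
position: [0.3911, 0.2092, 0.0189]
tool_rot: [[0.537, -0.0, 0.843], [-0.843, -0.0, 0.537], [-0.0, -1.0, -0.0]]
ft_force: [0.5, -0.2, 0.4]
grip_width: 0.0838
```

Request:
jog_arm(
  rows=[
    {"hand": 1,"dx": 0,"dy": -0.5,"dz": 0,"ax": 0,"ay": 0,"az": 0},
    {"hand": 1,"dx": 0,"dy": -1.5,"dz": 0,"ax": 0,"ay": 0,"az": 0},
    {"hand": 1,"dx": 0,"dy": -3.0,"dz": 0,"ax": 0,"ay": 0,"az": 0},
    {"hand": 1,"dx": 0,"dy": -4.0,"dz": 0,"ax": 0,"ay": 0,"az": 0},
    {"hand": 1,"dx": 0,"dy": -4.0,"dz": 0,"ax": 0,"ay": 0,"az": 0},
  ],
)

```text
time_s: 15.12
position: [0.3904, 0.209, 0.1507]
tool_rot: [[0.537, -0.002, 0.843], [-0.843, -0.0, 0.537], [-0.001, -1.0, -0.002]]
ft_force: [1.1, 1.2, -0.4]
grip_width: 0.0851
```

```bash
python3 - <<'E'
from plan import *
s=status.observe(); print(s["time_s"],s["position"],s["ft_force"],s["grip_width"])
np.savez("v12.npz",position=s["position"],tool_rot=s["tool_rot"])
a=imaging.get_image("wrist")[:,:,::-1]; b=imaging.get_image("scene")[:,:,::-1]; cv2.imwrite("pics/wrist12.png",a); cv2.imwrite("pics/scene12.png",b)
cv2.imwrite("pics/c12.png",np.hstack([cv2.resize(a,(480,360)),cv2.resize(b[110:230,290:390],(300,360))]))
# bottle orientation from w7
v=dict(np.load("v7.npz"))
u=lambda P:(np.array(P)+.5)/4.5-.5+np.array([270,280])
for z,pp in [(.065,[(130,272),(320,186)]),(.065,[(345,188),(450,350)]),(.017,[(150,108),(300,35)]),(.017,[(345,45),(425,190)]),(.017,[(95,78),(350,5)]),(.012,[(102,0),(105,400)])]:
    e=back(u(pp),z,"wrist",v); d=e[1]-e[0]; print(z,e.round(3).tolist(),np.degrees(np.arctan2(d[1],d[0])))
E
```

```text
15.1167 [0.39037016 0.2090185  0.1506593 ] [ 1.09598261  1.23418087 -0.40872765] 0.08506986965768189
0.065 [[0.626, -0.217, 0.065], [0.641, -0.187, 0.065]] 63.056847804213184
0.065 [[0.644, -0.185, 0.065], [0.676, -0.199, 0.065]] -23.609990317652453
0.017 [[0.624, -0.214, 0.017], [0.638, -0.185, 0.017]] 63.97268191890887
0.017 [[0.646, -0.182, 0.017], [0.676, -0.198, 0.017]] -26.69321066364617
0.017 [[0.612, -0.215, 0.017], [0.642, -0.175, 0.017]] 53.212234133738704
0.012 [[0.605, -0.203, 0.012], [0.655, -0.276, 0.012]] -55.441472636062144
```

View pics/c12.png

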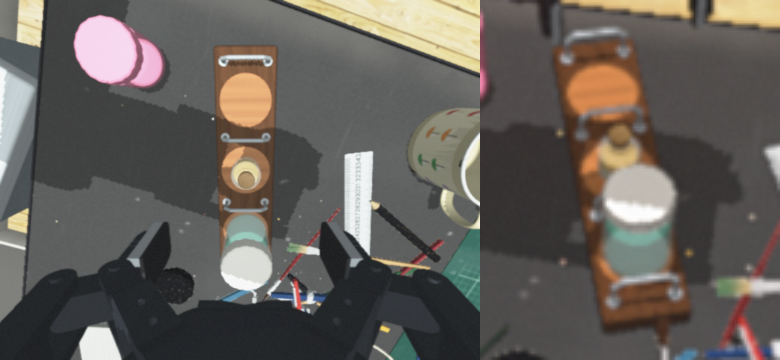

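The vial and jar both stand upright in their places, with the left disc free. Next the bottle, whose sides lie at about 64° in world yaw, centred near (0.651,-0.210).

```bash
python3 - <<'E'
from plan import *
plan([((.645,-.206,.152),64,15)],1)
E
```

```text
[{"hand":1,"dx":3.24,"dy":0.03,"dz":-0.08,"ax":-0.03,"ay":-2.1,"az":0.02},{"hand":1,"dx":3.23,"dy":0.03,"dz":-0.19,"ax":-0.04,"ay":-2.1,"az":0.03},{"hand":1,"dx":3.23,"dy":0.03,"dz":-0.31,"ax":-0.03,"ay":-2.1,"az":0.02},{"hand":1,"dx":3.21,"dy":0.02,"dz":-0.43,"ax":-0.04,"ay":-2.1,"az":0.03},{"hand":1,"dx":3.19,"dy":0.02,"dz":-0.55,"ax":-0.03,"ay":-2.1,"az":0.02}]
[{"hand":1,"dx":3.17,"dy":0.02,"dz":-0.67,"ax":-0.04,"ay":-2.1,"az":0.03},{"hand":1,"dx":3.15,"dy":0.02,"dz":-0.78,"ax":-0.03,"ay":-2.1,"az":0.02},{"hand":1,"dx":3.11,"dy":0.02,"dz":-0.9,"ax":-0.04,"ay":-2.1,"az":0.03},{"hand":1,"dx":3.08,"dy":0.02,"dz":-1.01,"ax":-0.03,"ay":-2.1,"az":0.02},{"hand":1,"dx":3.04,"dy":0.02,"dz":-1.12,"ax":-0.04,"ay":-2.1,"az":0.03}]
[{"hand":1,"dx":3,"dy":0.02,"dz":-1.23,"ax":-0.03,"ay":-2.1,"az":0.02},{"hand":1,"dx":2.95,"dy":0.02,"dz":-1.34,"ax":-0.04,"ay":-2.1,"az":0.03},{"hand":1,"dx":2.9,"dy":0.02,"dz":-1.45,"ax":-0.03,"ay":-2.09,"az":0.02},{"hand":1,"dx":2.84,"dy":0.02,"dz":-1.55,"ax":-0.04,"ay":-2.1,"az":0.03},{"hand":1,"dx":2.79,"dy":0.01,"dz":-1.65,"ax":-0.03,"ay":-2.09,"az":0.02}]
end [ 0.645 -0.206  0.152]
```

Request:
jog_arm(
  rows=[
    {"hand": 1,"dx": 3.2,"dy": 0,"dz": -0.1,"ax": 0,"ay": -2.1,"az": 0},
    {"hand": 1,"dx": 3.2,"dy": 0,"dz": -0.2,"ax": 0,"ay": -2.1,"az": 0},
    {"hand": 1,"dx": 3.2,"dy": 0,"dz": -0.3,"ax": 0,"ay": -2.1,"az": 0},
    {"hand": 1,"dx": 3.2,"dy": 0,"dz": -0.4,"ax": 0,"ay": -2.1,"az": 0},
    {"hand": 1,"dx": 3.2,"dy": 0,"dz": -0.55,"ax": 0,"ay": -2.1,"az": 0},
  ],
)

```text
time_s: 15.63
position: [0.4747, 0.0701, 0.149]
tool_rot: [[0.683, -0.0, 0.73], [-0.73, 0.0, 0.683], [-0.0, -1.0, -0.0]]
ft_force: [0.1, 0.4, -0.7]
grip_width: 0.0854
```

Request:
jog_arm(
  rows=[
    {"hand": 1,"dx": 3.2,"dy": 0,"dz": -0.67,"ax": 0,"ay": -2.1,"az": 0},
    {"hand": 1,"dx": 3.15,"dy": 0,"dz": -0.78,"ax": 0,"ay": -2.1,"az": 0},
    {"hand": 1,"dx": 3.1,"dy": 0,"dz": -0.9,"ax": 0,"ay": -2.1,"az": 0},
    {"hand": 1,"dx": 3.1,"dy": 0,"dz": -1.0,"ax": 0,"ay": -2.1,"az": 0},
    {"hand": 1,"dx": 3.0,"dy": 0,"dz": -1.1,"ax": 0,"ay": -2.1,"az": 0},
  ],
)

```text
time_s: 16.05
position: [0.5587, -0.0685, 0.1488]
tool_rot: [[0.805, -0.001, 0.594], [-0.594, 0.0, 0.805], [-0.001, -1.0, -0.0]]
ft_force: [0.5, -0.3, -0.1]
grip_width: 0.0851
```

Request:
jog_arm(
  rows=[
    {"hand": 1,"dx": 3.0,"dy": 0,"dz": -1.2,"ax": 0,"ay": -2.1,"az": 0},
    {"hand": 1,"dx": 2.9,"dy": 0,"dz": -1.3,"ax": 0,"ay": -2.1,"az": 0},
    {"hand": 1,"dx": 2.4,"dy": 0,"dz": -1.2,"ax": 0,"ay": -2.1,"az": 0},
    {"hand": 1,"dx": 1.3,"dy": 0,"dz": -0.7,"ax": 0,"ay": -2.1,"az": 0},
    {"hand": 1,"dx": 0,"dy": 0,"dz": 0,"ax": 0,"ay": -2.1,"az": 0},
  ],
)

```text
time_s: 16.47
position: [0.6143, -0.1601, 0.148]
tool_rot: [[0.898, -0.0, 0.439], [-0.439, -0.0, 0.898], [-0.0, -1.0, -0.0]]
ft_force: [0.4, 0.1, -0.8]
grip_width: 0.0848
```

```bash
python3 - <<'E'
from plan import *
s=status.observe(); print(s["time_s"],s["position"],s["tool_rot"].round(3),s["ft_force"],s["q"])
np.savez("v13.npz",position=s["position"],tool_rot=s["tool_rot"])
a=imaging.get_image("wrist")[:,:,::-1]; cv2.imwrite("pics/wrist13.png",a)
a=imaging.get_image("side")[:,:,::-1]; cv2.imwrite("pics/side13.png",a)
E
```

```text
16.4667 [ 0.61426853 -0.16006535  0.14803204] [[ 0.898 -0.     0.439]
 [-0.439 -0.     0.898]
 [-0.    -1.    -0.   ]] [ 0.3799927   0.09548988 -0.80714619] [-2.52622736e+01  3.39805332e+01  6.73557237e+01 -2.50851897e-02
  7.86790579e+01 -8.92061218e+01]
```

View pics/wrist13.png

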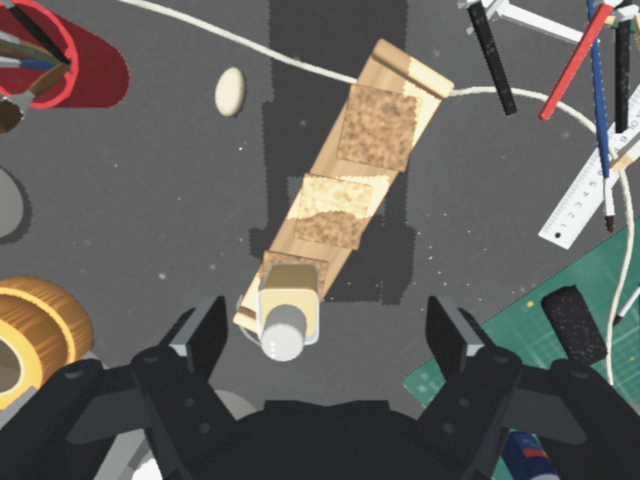

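View pics/side13.png

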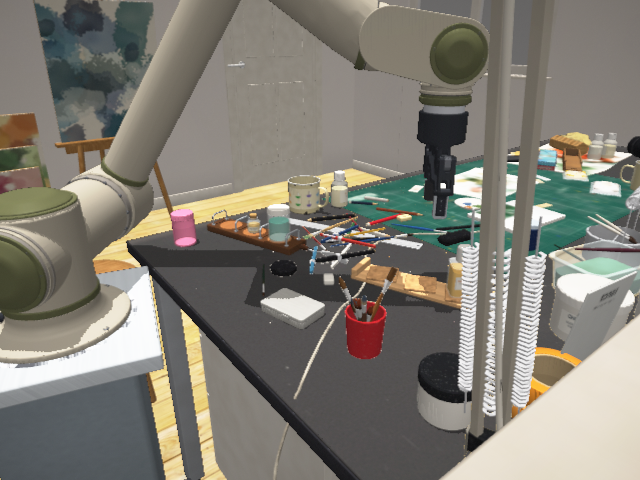

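```bash
python3 - <<'E'
from plan import *
s=dict(np.load("v13.npz")); im=cv2.imread("pics/wrist13.png")
cv2.imwrite("pics/w13.png",cv2.resize(im[240:370,230:350],None,fx=4.6,fy=4.6,interpolation=cv2.INTER_CUBIC))
print(back([(282,342)],.105,"wrist",s))
E
```

```text
[[ 0.64849992 -0.20721756  0.105     ]]
```

View pics/w13.png

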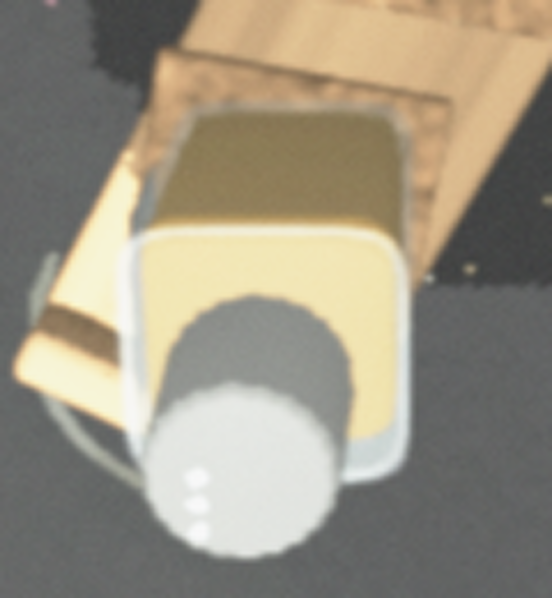

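The bottle's sides are now square to the jaws to within about 1° (shoulder edge horizontal, cap at (282,342)). Moving over it.

Request:
jog_arm(
  rows=[
    {"hand": 1,"dx": 1.2,"dy": 0,"dz": -0.6,"ax": 0,"ay": 0,"az": 0},
    {"hand": 1,"dx": 2.0,"dy": 0,"dz": -1.1,"ax": 0,"ay": 0,"az": 0},
    {"hand": 1,"dx": 1.5,"dy": 0,"dz": -0.8,"ax": 0,"ay": 0,"az": 0},
    {"hand": 1,"dx": 0.65,"dy": 0,"dz": -0.3,"ax": 0,"ay": 0,"az": 0},
    {"hand": 1,"dx": 0,"dy": 0,"dz": 0,"ax": 0,"ay": 0,"az": 0},
  ],
)

```text
time_s: 16.98
position: [0.6494, -0.2062, 0.1485]
tool_rot: [[0.898, -0.001, 0.44], [-0.44, 0.0, 0.898], [-0.001, -1.0, 0.0]]
ft_force: [-0.0, 0.9, -1.1]
grip_width: 0.0854
```

```bash
python3 - <<'E'
from plan import *
s=status.observe(); print(s["time_s"],s["position"],s["tool_rot"][:,2])
im=imaging.get_image("wrist")[:,:,::-1].copy(); 
R=s["tool_rot"]; 
def sq(c,z,col):
    P=[[*(np.array(c[:2])+.023*(a*R[:2,0]+b*R[:2,2])),z] for a,b in((1,1),(1,-1),(-1,-1),(-1,1))]
    cv2.polylines(im,[np.round(proj(P,"wrist",s)).astype(int)],True,col,1)
c=s["position"]; sq(c,.017,(0,0,255)); sq(c,.073,(0,0,255))
q=proj([[c[0],c[1],.105]],"wrist",s)[0]; cv2.circle(im,tuple(q.astype(int)),3,(255,0,0),-1); print(q)
cv2.imwrite("pics/wrist14.png",cv2.resize(im[180:440,180:470],None,fx=2.5,fy=2.3))
E
```

```text
16.9833 [ 0.64944937 -0.20621526  0.14847289] [4.39614509e-01 8.98186553e-01 1.85892841e-05]
[325.3432312  265.51596798]
```

View pics/wrist14.png

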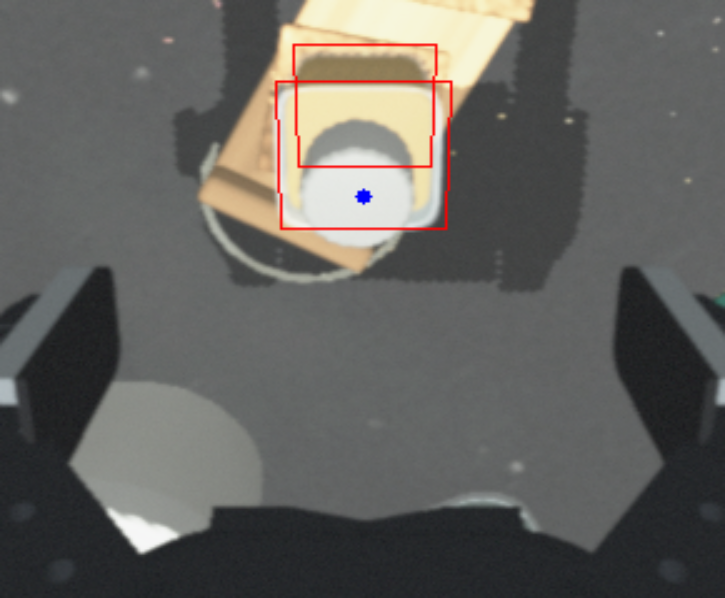

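```bash
python3 - <<'E'
from plan import *
s=status.observe(); c=s["position"];R=s["tool_rot"]
for px in [(235,345),(260,350),(284,380),(280,392),(370,396)]:
  for z in (0,.06,.12):
    p=back([px],z,"wrist",s)[0]; d=(p-c); print(px,z,p.round(3),"toolx %.3f toolz %.3f"%(d@R[:,0],d@R[:,2]))
print(back([(385,470),(412,470),(440,478)],.1).round(3))
E
```

```text
(235, 345) 0 [ 0.723 -0.341  0.   ] toolx 0.126 toolz -0.090
(235, 345) 0.06 [ 0.694 -0.307  0.06 ] toolx 0.085 toolz -0.071
(235, 345) 0.12 [ 0.665 -0.272  0.12 ] toolx 0.044 toolz -0.053
(260, 350) 0 [ 0.739 -0.322  0.   ] toolx 0.132 toolz -0.065
(260, 350) 0.06 [ 0.707 -0.291  0.06 ] toolx 0.090 toolz -0.052
(260, 350) 0.12 [ 0.675 -0.26   0.12 ] toolx 0.047 toolz -0.038
(284, 380) 0 [ 0.781 -0.317  0.   ] toolx 0.168 toolz -0.043
(284, 380) 0.06 [ 0.74  -0.288  0.06 ] toolx 0.118 toolz -0.034
(284, 380) 0.12 [ 0.699 -0.258  0.12 ] toolx 0.068 toolz -0.025
(280, 392) 0 [ 0.792 -0.328  0.   ] toolx 0.183 toolz -0.047
(280, 392) 0.06 [ 0.749 -0.296  0.06 ] toolx 0.130 toolz -0.038
(280, 392) 0.12 [ 0.706 -0.264  0.12 ] toolx 0.077 toolz -0.028
(370, 396) 0 [ 0.838 -0.246  0.   ] toolx 0.188 toolz 0.046
(370, 396) 0.06 [ 0.785 -0.231  0.06 ] toolx 0.134 toolz 0.037
(370, 396) 0.12 [ 0.733 -0.216  0.12 ] toolx 0.080 toolz 0.027
[[ 0.707 -0.338  0.1  ]
 [ 0.744 -0.322  0.1  ]
 [ 0.785 -0.315  0.1  ]]
```

Alignment is good (blue mark against the cap centre differs by about 1–2 mm), and the white tub behind is over 8 cm clear. Descending.

Request:
jog_arm(
  rows=[
    {"hand": 1,"dx": 0.1,"dy": 0.8,"dz": -0.12,"ax": 0,"ay": 0,"az": 0},
    {"hand": 1,"dx": 0,"dy": 2.0,"dz": 0,"ax": 0,"ay": 0,"az": 0},
    {"hand": 1,"dx": 0,"dy": 2.8,"dz": 0,"ax": 0,"ay": 0,"az": 0},
    {"hand": 1,"dx": 0,"dy": 2.5,"dz": 0,"ax": 0,"ay": 0,"az": 0},
    {"hand": 1,"dx": 0,"dy": 1.7,"dz": 0,"ax": 0,"ay": 0,"az": 0},
  ],
)

```text
time_s: 17.45
position: [0.6482, -0.2057, 0.0482]
tool_rot: [[0.899, -0.003, 0.438], [-0.438, 0.002, 0.899], [-0.004, -1.0, 0.0]]
ft_force: [0.3, -0.1, -0.7]
grip_width: 0.0852
```

Request:
jog_arm(
  rows=[
    {"hand": 1,"dx": 0,"dy": 1.0,"dz": 0,"ax": 0,"ay": 0,"az": 0},
    {"hand": 1,"dx": 0,"dy": 0.3,"dz": 0,"ax": 0,"ay": 0,"az": 0},
    {"hand": 1,"dx": 0,"dy": 0,"dz": 0,"ax": 0,"ay": 0,"az": 0},
    {"hand": 1,"dx": 0,"dy": 0,"dz": 0,"ax": 0,"ay": 0,"az": 0},
    {"hand": 1,"dx": 0,"dy": 0,"dz": 0,"ax": 0,"ay": 0,"az": 0},
  ],
)

```text
time_s: 17.87
position: [0.6502, -0.2075, 0.0395]
tool_rot: [[0.899, 0.002, 0.438], [-0.438, -0.001, 0.899], [0.002, -1.0, -0.0]]
ft_force: [0.2, 0.7, -0.2]
grip_width: 0.0853
```

```bash
python3 - <<'E'
from plan import *
s=status.observe(); print(s["time_s"],s["position"],s["ft_force"])
a=imaging.get_image("wrist")[:,:,::-1]; cv2.imwrite("pics/wrist15.png",a[150:])
E
```

```text
17.8667 [ 0.65022543 -0.20748333  0.03947484] [ 0.18206244  0.65538992 -0.22308055]
```

View pics/wrist15.png

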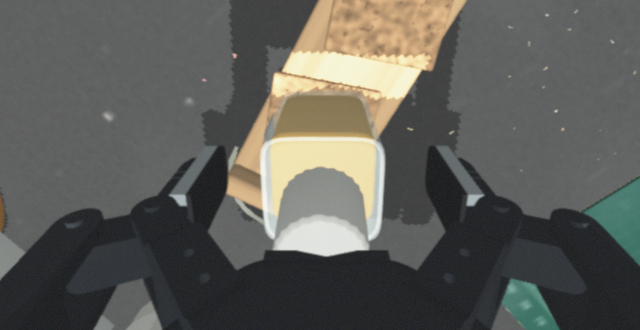

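Request:
jog_arm(
  rows=[
    {"hand": 1,"dx": 0.1,"dy": 0.15,"dz": 0,"ax": 0,"ay": 0,"az": 0},
    {"hand": 0,"dx": 0,"dy": 0,"dz": 0,"ax": 0,"ay": 0,"az": 0},
    {"hand": 0,"dx": 0,"dy": 0,"dz": 0,"ax": 0,"ay": 0,"az": 0},
    {"hand": 0,"dx": 0,"dy": 0,"dz": 0,"ax": 0,"ay": 0,"az": 0},
    {"hand": 0,"dx": 0,"dy": 0,"dz": 0,"ax": 0,"ay": 0,"az": 0},
  ],
  newtons=45,
)

```text
time_s: 18.33
position: [0.6508, -0.2079, 0.0369]
tool_rot: [[0.899, 0.001, 0.438], [-0.438, -0.0, 0.899], [0.001, -1.0, -0.0]]
ft_force: [-0.0, 0.3, -1.0]
grip_width: 0.0442
```

Request:
jog_arm(
  rows=[
    {"hand": 0,"dx": 0,"dy": 0,"dz": 0,"ax": 0,"ay": 0,"az": 0},
    {"hand": 0,"dx": 0,"dy": 0,"dz": 0,"ax": 0,"ay": 0,"az": 0},
    {"hand": 0,"dx": 0,"dy": 0,"dz": 0,"ax": 0,"ay": 0,"az": 0},
    {"hand": 0,"dx": 0,"dy": 0,"dz": 0,"ax": 0,"ay": 0,"az": 0},
    {"hand": 0,"dx": 0,"dy": 0,"dz": 0,"ax": 0,"ay": 0,"az": 0},
  ],
)

```text
time_s: 18.75
position: [0.6507, -0.2078, 0.0368]
tool_rot: [[0.899, 0.0, 0.438], [-0.438, -0.0, 0.899], [0.001, -1.0, -0.0]]
ft_force: [0.7, -0.2, 3.1]
grip_width: 0.0444
```

```bash
python3 - <<'E'
from plan import *
s=status.observe(); print(s["time_s"],s["position"],s["ft_force"],s["grip_width"])
a=imaging.get_image("wrist")[:,:,::-1]; cv2.imwrite("pics/wrist16.png",a[150:])
E
```

```text
18.75 [ 0.65070837 -0.20784348  0.03675846] [ 0.71339532 -0.1702658   3.10896117] 0.04440226399428433
```

View pics/wrist16.png

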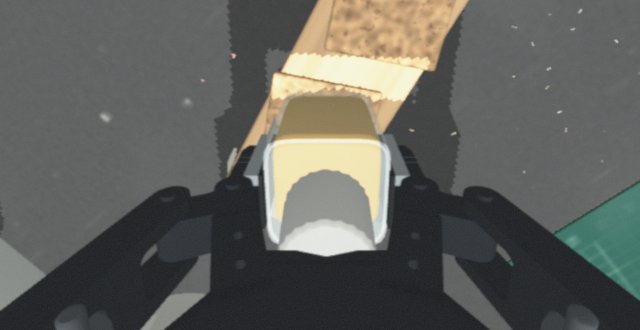

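Request:
jog_arm(
  rows=[
    {"hand": 0,"dx": 0,"dy": -0.4,"dz": 0,"ax": 0,"ay": 0,"az": 0},
    {"hand": 0,"dx": 0,"dy": -1.3,"dz": 0,"ax": 0,"ay": 0,"az": 0},
    {"hand": 0,"dx": 0,"dy": -1.8,"dz": 0,"ax": 0,"ay": 0,"az": 0},
    {"hand": 0,"dx": -0.3,"dy": -1.6,"dz": 0,"ax": 0,"ay": 0,"az": 0},
    {"hand": 0,"dx": -1.0,"dy": -0.8,"dz": 0.5,"ax": 0,"ay": 0,"az": 0},
  ],
)

```text
time_s: 19.22
position: [0.6416, -0.1985, 0.0971]
tool_rot: [[0.898, 0.002, 0.439], [-0.439, -0.001, 0.898], [0.003, -1.0, -0.0]]
ft_force: [0.3, 0.5, -1.3]
grip_width: 0.0441
```

```bash
python3 - <<'E'
from plan import *
s=status.observe(); print(s["time_s"],s["position"],s["ft_force"],s["grip_width"])
plan([((.50,.02,.145),49,8),((.352,.271,.145),32.6,9)],0)
E
```

```text
19.2167 [ 0.64161119 -0.1985401   0.09705784] [ 0.31285727  0.51524267 -1.27493614] 0.04414665758482119
[{"hand":0,"dx":-2.79,"dy":-0.61,"dz":1.68,"ay":1.87,"az":0.02},{"hand":0,"dx":-2.84,"dy":-0.61,"dz":1.58,"ay":1.87,"az":0.02},{"hand":0,"dx":-2.89,"dy":-0.6,"dz":1.49,"ay":1.87,"az":0.02},{"hand":0,"dx":-2.94,"dy":-0.6,"dz":1.4,"ay":1.87,"az":0.02},{"hand":0,"dx":-2.98,"dy":-0.6,"dz":1.3,"ay":1.87,"az":0.02}]
[{"hand":0,"dx":-3.03,"dy":-0.6,"dz":1.2,"ay":1.86,"az":0.02},{"hand":0,"dx":-3.06,"dy":-0.6,"dz":1.1,"ay":1.87,"az":0.01},{"hand":0,"dx":-3.1,"dy":-0.61,"dz":1,"ay":1.86,"az":0.02},{"hand":0,"dx":-3.07,"dz":1.03,"ay":1.82},{"hand":0,"dx":-3.1,"dz":0.93,"ay":1.82}]
[{"hand":0,"dx":-3.13,"dz":0.83,"ay":1.82},{"hand":0,"dx":-3.15,"dz":0.73,"ay":1.82},{"hand":0,"dx":-3.18,"dz":0.63,"ay":1.82},{"hand":0,"dx":-3.2,"dz":0.53,"ay":1.83},{"hand":0,"dx":-3.21,"dz":0.42,"ay":1.82}]
[{"hand":0,"dx":-3.22,"dz":0.32,"ay":1.83},{"hand":0,"dx":-3.23,"dz":0.22,"ay":1.82},{"hand":0},{"hand":0},{"hand":0}]
end [0.352 0.271 0.145]
```

Request:
jog_arm(
  rows=[
    {"hand": 0,"dx": -2.8,"dy": -0.6,"dz": 1.7,"ax": 0,"ay": 1.87,"az": 0},
    {"hand": 0,"dx": -2.8,"dy": -0.6,"dz": 1.6,"ax": 0,"ay": 1.87,"az": 0},
    {"hand": 0,"dx": -2.9,"dy": -0.6,"dz": 1.5,"ax": 0,"ay": 1.87,"az": 0},
    {"hand": 0,"dx": -2.9,"dy": -0.6,"dz": 1.4,"ax": 0,"ay": 1.87,"az": 0},
    {"hand": 0,"dx": -3.0,"dy": -0.6,"dz": 1.3,"ax": 0,"ay": 1.87,"az": 0},
  ],
)

```text
time_s: 19.63
position: [0.5512, -0.059, 0.1252]
tool_rot: [[0.815, -0.001, 0.58], [-0.58, 0.001, 0.815], [-0.001, -1.0, -0.0]]
ft_force: [-0.7, 0.2, -1.4]
grip_width: 0.0442
```

Request:
jog_arm(
  rows=[
    {"hand": 0,"dx": -3.0,"dy": -0.6,"dz": 1.2,"ax": 0,"ay": 1.87,"az": 0},
    {"hand": 0,"dx": -3.1,"dy": -0.6,"dz": 1.1,"ax": 0,"ay": 1.87,"az": 0},
    {"hand": 0,"dx": -3.1,"dy": -0.6,"dz": 1.0,"ax": 0,"ay": 1.87,"az": 0},
    {"hand": 0,"dx": -3.1,"dy": 0,"dz": 1.0,"ax": 0,"ay": 1.82,"az": 0},
    {"hand": 0,"dx": -3.1,"dy": 0,"dz": 0.9,"ax": 0,"ay": 1.82,"az": 0},
  ],
)

```text
time_s: 20.05
position: [0.4643, 0.0782, 0.1435]
tool_rot: [[0.711, -0.001, 0.703], [-0.703, 0.0, 0.711], [-0.0, -1.0, -0.0]]
ft_force: [0.3, 0.3, -1.9]
grip_width: 0.0443
```

Request:
jog_arm(
  rows=[
    {"hand": 0,"dx": -3.1,"dy": 0,"dz": 0.8,"ax": 0,"ay": 1.82,"az": 0},
    {"hand": 0,"dx": -3.2,"dy": 0,"dz": 0.7,"ax": 0,"ay": 1.82,"az": 0},
    {"hand": 0,"dx": -3.2,"dy": 0,"dz": 0.6,"ax": 0,"ay": 1.82,"az": 0},
    {"hand": 0,"dx": -3.2,"dy": 0,"dz": 0.5,"ax": 0,"ay": 1.82,"az": 0},
    {"hand": 0,"dx": -2.8,"dy": 0,"dz": 0.4,"ax": 0,"ay": 1.82,"az": 0},
  ],
)

```text
time_s: 20.47
position: [0.3826, 0.2136, 0.1432]
tool_rot: [[0.591, -0.001, 0.807], [-0.807, -0.0, 0.591], [-0.001, -1.0, -0.001]]
ft_force: [0.7, 0.5, -1.1]
grip_width: 0.0439
```

Request:
jog_arm(
  rows=[
    {"hand": 0,"dx": -2.2,"dy": 0,"dz": 0.3,"ax": 0,"ay": 1.82,"az": 0},
    {"hand": 0,"dx": -1.2,"dy": 0,"dz": 0.2,"ax": 0,"ay": 1.82,"az": 0},
    {"hand": 0,"dx": -0.4,"dy": 0,"dz": 0,"ax": 0,"ay": 0,"az": 0},
    {"hand": 0,"dx": 0,"dy": 0,"dz": 0,"ax": 0,"ay": 0,"az": 0},
    {"hand": 0,"dx": 0,"dy": 0,"dz": 0,"ax": 0,"ay": 0,"az": 0},
  ],
)

```text
time_s: 20.88
position: [0.3671, 0.2457, 0.1434]
tool_rot: [[0.541, -0.0, 0.841], [-0.841, -0.0, 0.541], [0.0, -1.0, -0.0]]
ft_force: [0.5, -0.2, -1.5]
grip_width: 0.0443
```

```bash
python3 - <<'E'
from plan import *
s=status.observe(); print(s["time_s"],s["position"],s["ft_force"],s["grip_width"])
np.savez("v17.npz",position=s["position"],tool_rot=s["tool_rot"])
a=imaging.get_image("wrist")[:,:,::-1]; cv2.imwrite("pics/wrist17.png",a)
plan([((.3512,.2723,.145),32.6,5)],0)
E
```

```text
20.8833 [0.36707884 0.24574787 0.14335234] [ 0.48656897 -0.23000624 -1.47832631] 0.04431279925656873
[{"hand":0,"dx":-0.63,"dy":-0.03,"dz":0.02,"ay":0.01},{"hand":0,"dx":-0.62,"dy":-0.03,"dz":0.02,"ay":0.01},{"hand":0,"dx":-0.63,"dy":-0.03,"dz":0.01,"ax":0.01,"ay":0.02},{"hand":0,"dx":-0.62,"dy":-0.04,"dz":0.02,"ay":0.01},{"hand":0,"dx":-0.63,"dy":-0.03,"dz":0.01,"ax":0.01,"ay":0.02,"az":0.01}]
end [0.3512 0.2723 0.145 ]
```

View pics/wrist17.png

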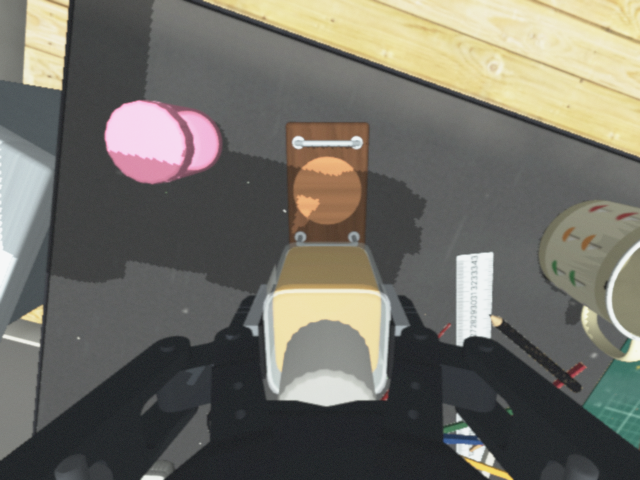

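Request:
jog_arm(
  rows=[
    {"hand": 0,"dx": -0.6,"dy": 0,"dz": 0,"ax": 0,"ay": 0,"az": 0},
    {"hand": 0,"dx": -0.9,"dy": 0,"dz": 0,"ax": 0,"ay": 0,"az": 0},
    {"hand": 0,"dx": -0.9,"dy": 0,"dz": 0.1,"ax": 0,"ay": 0,"az": 0},
    {"hand": 0,"dx": -0.6,"dy": 0,"dz": 0,"ax": 0,"ay": 0,"az": 0},
    {"hand": 0,"dx": -0.1,"dy": 0,"dz": 0,"ax": 0,"ay": 0,"az": 0},
  ],
)

```text
time_s: 21.35
position: [0.3507, 0.2737, 0.1435]
tool_rot: [[0.541, -0.0, 0.841], [-0.841, 0.0, 0.541], [-0.0, -1.0, -0.0]]
ft_force: [-0.0, 0.3, -1.2]
grip_width: 0.0444
```

Request:
jog_arm(
  rows=[
    {"hand": 0,"dx": 0,"dy": 1.0,"dz": 0,"ax": 0,"ay": 0,"az": 0},
    {"hand": 0,"dx": 0,"dy": 2.0,"dz": 0,"ax": 0,"ay": 0,"az": 0},
    {"hand": 0,"dx": 0,"dy": 2.4,"dz": 0,"ax": 0,"ay": 0,"az": 0},
    {"hand": 0,"dx": 0,"dy": 2.0,"dz": 0,"ax": 0,"ay": 0,"az": 0},
    {"hand": 0,"dx": 0,"dy": 1.4,"dz": 0,"ax": 0,"ay": 0,"az": 0},
  ],
)

```text
time_s: 21.77
position: [0.3509, 0.2727, 0.054]
tool_rot: [[0.54, -0.001, 0.842], [-0.842, -0.001, 0.54], [-0.0, -1.0, -0.002]]
ft_force: [-0.6, -0.1, -0.8]
grip_width: 0.0444
```

Request:
jog_arm(
  rows=[
    {"hand": 0,"dx": 0,"dy": 0.8,"dz": 0,"ax": 0,"ay": 0,"az": 0},
    {"hand": 0,"dx": 0,"dy": 0.3,"dz": 0,"ax": 0,"ay": 0,"az": 0},
    {"hand": 0,"dx": 0,"dy": 0,"dz": 0,"ax": 0,"ay": 0,"az": 0},
    {"hand": 0,"dx": 0,"dy": 0,"dz": 0,"ax": 0,"ay": 0,"az": 0},
    {"hand": 0,"dx": 0,"dy": 0,"dz": 0,"ax": 0,"ay": 0,"az": 0},
  ],
)

```text
time_s: 22.18
position: [0.3519, 0.273, 0.0453]
tool_rot: [[0.54, 0.002, 0.842], [-0.842, 0.001, 0.54], [0.0, -1.0, 0.002]]
ft_force: [0.1, 1.3, -1.8]
grip_width: 0.0442
```

```bash
cat > ov.py <<'E'
from plan import *
import sys
s=status.observe(); print(s["time_s"],s["position"],s["ft_force"],s["grip_width"])
im=imaging.get_image("wrist")[:,:,::-1].copy(); cv2.imwrite(f"pics/raw{sys.argv[1]}.png",im)
t=np.linspace(0,2*np.pi,90);S=4;o=np.array([240,190]);R=s["tool_rot"]
b=cv2.resize(im[190:340,240:420],None,fx=S,fy=S,interpolation=cv2.INTER_CUBIC)
def pl(P,col):
    cv2.polylines(b,[(((proj(P,"wrist",s)-o)+.5)*S).astype(int)],True,col,1)
h=s["position"][2]-.0368; c=s["position"]
for z in (.017,.073): pl([[*(c[:2]+.0228*(a*R[:2,0]+e*R[:2,2])),z+h] for a,e in((1,1),(1,-1),(-1,-1),(-1,1))],(0,0,255))
d=(.3512,.2723); pl(np.c_[d[0]+.0265*np.cos(t),d[1]+.0265*np.sin(t),0*t+.017],(255,0,0))
cv2.imwrite(f"pics/o{sys.argv[1]}.png",b)
E
python3 ov.py 18
```

```text
22.1833 [0.35187221 0.27299988 0.04530705] [ 0.14448134  1.33231204 -1.81510181] 0.04419831190109766
```

View pics/o18.png

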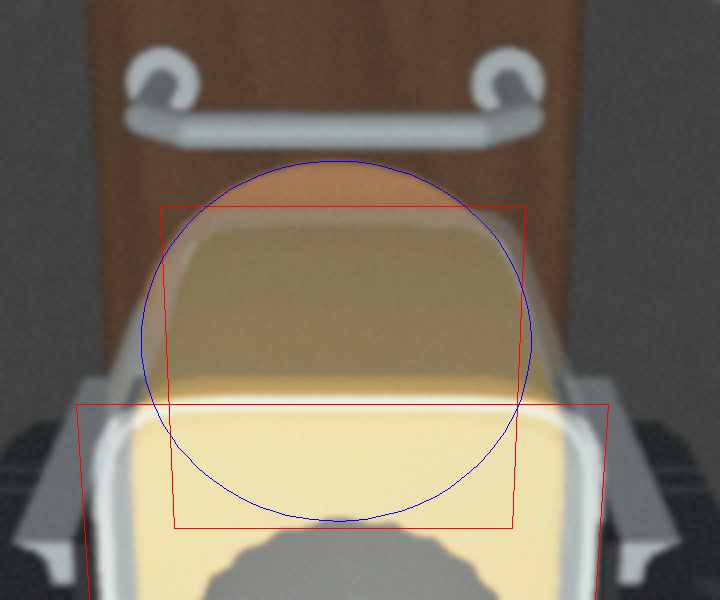

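Disc and bottle outlines agree to about 1 mm. Lowering.

Request:
jog_arm(
  rows=[
    {"hand": 0,"dx": -0.05,"dy": 0.3,"dz": -0.08,"ax": 0,"ay": 0,"az": 0},
    {"hand": 0,"dx": 0,"dy": 0.3,"dz": 0,"ax": 0,"ay": 0,"az": 0},
    {"hand": 0,"dx": 0,"dy": 0.2,"dz": 0,"ax": 0,"ay": 0,"az": 0},
    {"hand": 0,"dx": 0,"dy": 0,"dz": 0,"ax": 0,"ay": 0,"az": 0},
    {"hand": 0,"dx": 0,"dy": 0,"dz": 0,"ax": 0,"ay": 0,"az": 0},
  ],
)

```text
time_s: 22.65
position: [0.3504, 0.2728, 0.0367]
tool_rot: [[0.54, 0.0, 0.842], [-0.842, 0.0, 0.54], [-0.0, -1.0, 0.0]]
ft_force: [-2.0, -1.3, 4.9]
grip_width: 0.0442
```

Request:
jog_arm(
  rows=[
    {"hand": 0,"dx": 0,"dy": 0.05,"dz": 0,"ax": 0,"ay": 0,"az": 0},
    {"hand": 0,"dx": 0,"dy": 0,"dz": 0,"ax": 0,"ay": 0,"az": 0},
    {"hand": 0,"dx": 0,"dy": 0,"dz": 0,"ax": 0,"ay": 0,"az": 0},
    {"hand": 0,"dx": 0,"dy": 0,"dz": 0,"ax": 0,"ay": 0,"az": 0},
    {"hand": 0,"dx": 0,"dy": 0,"dz": 0,"ax": 0,"ay": 0,"az": 0},
  ],
)

```text
time_s: 23.07
position: [0.3504, 0.2728, 0.0367]
tool_rot: [[0.54, 0.0, 0.842], [-0.842, 0.0, 0.54], [0.0, -1.0, 0.0]]
ft_force: [-3.3, -1.0, 12.6]
grip_width: 0.0443
```

```bash
python3 ov.py 19
```

```text
23.0667 [0.35040839 0.27275641 0.0366631 ] [-3.25570571 -0.99323408 12.63371158] 0.044262284343309956
```

View pics/o19.png

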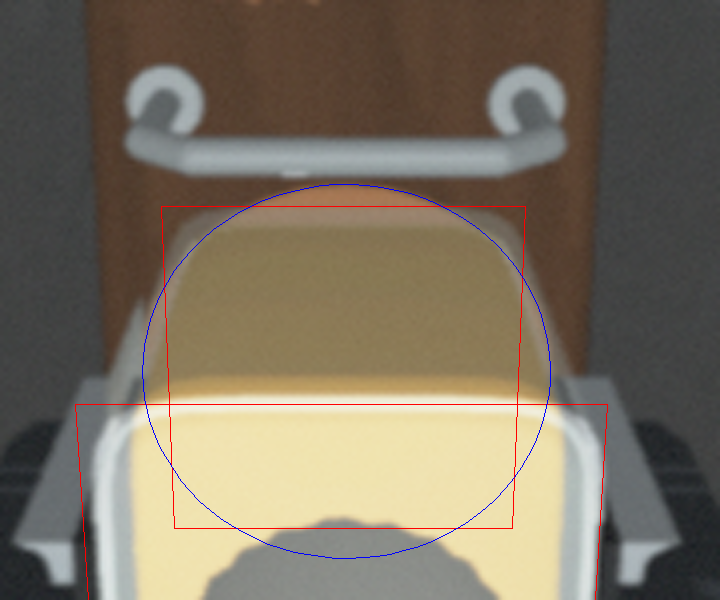

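The bottle is seated and centred to about 1 mm. Releasing.

Request:
jog_arm(
  rows=[
    {"hand": 0,"dx": 0,"dy": -0.02,"dz": 0,"ax": 0,"ay": 0,"az": 0},
    {"hand": 0.65,"dx": 0,"dy": 0,"dz": 0,"ax": 0,"ay": 0,"az": 0},
    {"hand": 0.75,"dx": 0,"dy": 0,"dz": 0,"ax": 0,"ay": 0,"az": 0},
    {"hand": 0.9,"dx": 0,"dy": 0,"dz": 0,"ax": 0,"ay": 0,"az": 0},
    {"hand": 0.9,"dx": 0,"dy": 0,"dz": 0,"ax": 0,"ay": 0,"az": 0},
  ],
)

```text
time_s: 23.53
position: [0.3505, 0.2728, 0.0361]
tool_rot: [[0.54, -0.0, 0.842], [-0.842, -0.0, 0.54], [-0.0, -1.0, -0.0]]
ft_force: [0.0, -0.2, -0.2]
grip_width: 0.0771
```

Request:
jog_arm(
  rows=[
    {"hand": 0.9,"dx": 0,"dy": -0.5,"dz": 0,"ax": 0,"ay": 0,"az": 0},
    {"hand": 0.9,"dx": 0,"dy": -1.5,"dz": 0,"ax": 0,"ay": 0,"az": 0},
    {"hand": 0.9,"dx": 0,"dy": -3.0,"dz": 0,"ax": 0,"ay": 0,"az": 0},
    {"hand": 0.9,"dx": 0,"dy": -4.0,"dz": 0,"ax": 0,"ay": 0,"az": 0},
    {"hand": 0.9,"dx": 0,"dy": -4.0,"dz": 0,"ax": 0,"ay": 0,"az": 0},
  ],
)

```text
time_s: 23.95
position: [0.3498, 0.2725, 0.1678]
tool_rot: [[0.54, -0.002, 0.842], [-0.842, -0.001, 0.54], [-0.0, -1.0, -0.002]]
ft_force: [0.5, -0.3, 0.7]
grip_width: 0.0766
```

Request:
jog_arm(
  rows=[
    {"hand": 0.9,"dx": 3.5,"dy": -1.5,"dz": 0,"ax": 0,"ay": 0,"az": 0},
    {"hand": 0.9,"dx": 3.8,"dy": -1.0,"dz": 0,"ax": 0,"ay": 0,"az": 0},
    {"hand": 0.9,"dx": 3.8,"dy": -1.0,"dz": 0,"ax": 0,"ay": 0,"az": 0},
    {"hand": 0.9,"dx": 2.5,"dy": 0,"dz": 0,"ax": 0,"ay": 0,"az": 0},
    {"hand": 0.9,"dx": 0,"dy": 0,"dz": 0,"ax": 0,"ay": 0,"az": 0},
  ],
)

```text
time_s: 24.37
position: [0.4262, 0.1551, 0.202]
tool_rot: [[0.536, 0.002, 0.844], [-0.844, -0.001, 0.536], [0.002, -1.0, 0.002]]
ft_force: [-0.1, 0.1, 0.0]
grip_width: 0.0768
```

```bash
python3 - <<'E'
from plan import *
s=status.observe(); print(s["time_s"],s["position"],s["ft_force"],s["grip_width"])
np.savez("v20.npz",position=s["position"],tool_rot=s["tool_rot"])
for n in ("wrist","side","scene"): cv2.imwrite(f"pics/{n}20.png",imaging.get_image(n)[:,:,::-1])
b=cv2.imread("pics/side20.png"); cv2.imwrite("pics/s20.png",cv2.resize(b[180:270,160:340],None,fx=4,fy=4))
E
```

```text
24.3667 [0.42622036 0.15514045 0.20201157] [-0.08180492  0.10597211  0.04236203] 0.07678628389763364
```

View pics/wrist20.png

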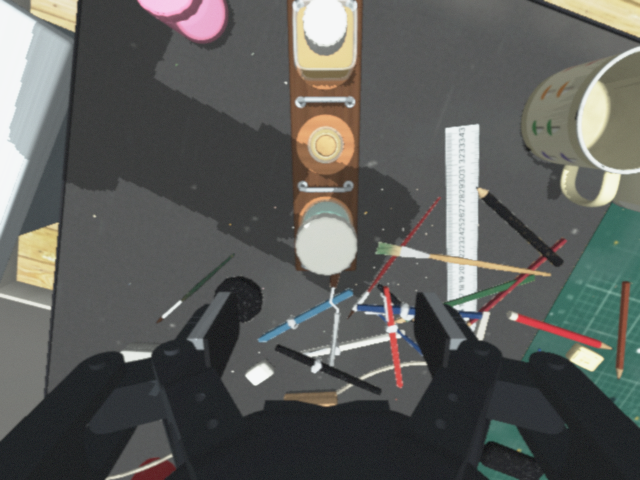

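View pics/s20.png

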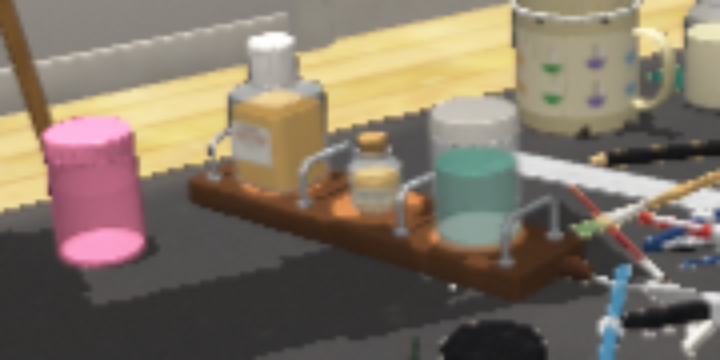

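View pics/scene20.png

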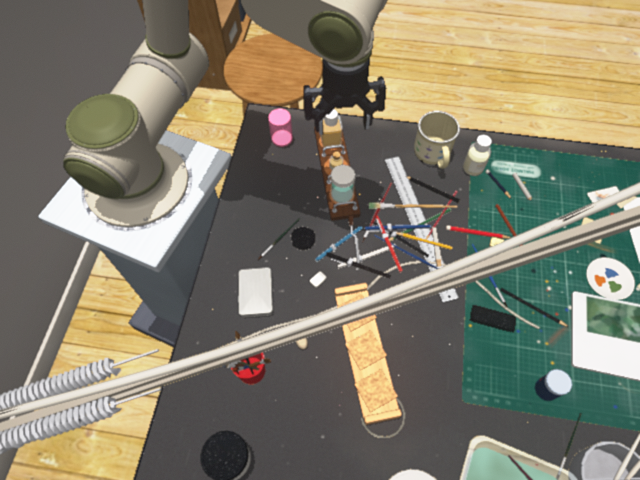

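All three stand upright, with the bottle left, the vial in the middle and the jar right, and the board is empty. One quick check of the centring before handing in.

```bash
python3 - <<'E'
from plan import *
s=dict(np.load("v20.npz"))
p=back([(327,243),(326,145),(326,22)],[.092,.060,.105],"wrist",s)
T=np.array([[.432,.1455],[.3915,.209],[.3512,.2724]])
e=p[:,:2]-T; r=np.array([-.539,.8425]); a=np.array([.8425,.539])
print(p.round(4)); print("along row mm",(e@r*1e3).round(1),"across mm",(e@a*1e3).round(1))
im=cv2.imread("pics/wrist20.png"); cv2.imwrite("pics/w20.png",cv2.resize(im[90:290,280:380],None,fx=3,fy=3,interpolation=cv2.INTER_CUBIC))
E
```

```text
[[0.4313 0.1493 0.092 ]
 [0.3917 0.2104 0.06  ]
 [0.3515 0.2736 0.105 ]]
along row mm [3.6 1.1 0.8] across mm [1.5 0.9 0.9]
```

View pics/w20.png

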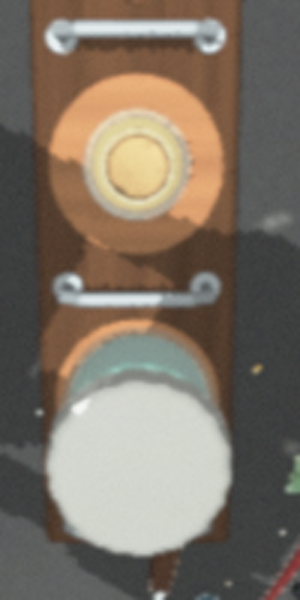

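```bash
python3 -c "
from rig import job,status
print(status.observe()['ft_force']); print(job.close_job())"
```

```text
[ 0.28763436  0.01007667 -0.49053624]
the job is handed in; nothing more can be done
None
```

I moved all three containers to the rack in reverse order and handed the job in at about 24.5 s of the 90 s. The jar, which stood leftmost on the board, is in the right place. The vial is in the middle, and the square bottle, which stood rightmost, is in the left place.

**Final state:** The last pictures show all three upright between their hoops. The board is empty and nothing had fallen off the desk. The gripper was clear of everything, with wrist force near zero, and nothing tipped on the way.

**Centring:** The final wrist-camera check puts the vial and bottle within about 1.5 mm of the middle of their places. It puts the jar about 3–4 mm left of the middle along the row. An earlier overlay had put the jar within about 1 mm, so the two checks disagree. I left the jar as it was, since it has about 10 mm of room to the hoops on each side.

**Forces:** While I lowered the jar after re-centring it, the wrist force reached about 27 N, under the limit. I eased off before releasing it.

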